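Load the home-visit medicine carrier and bar it

ROBOT

A 6-joint arm with a two-finger parallel gripper is mounted at the origin on the work surface. World frame = base frame: x ahead of the robot, y to its left, z up, the work surface at z = 0. Lengths are in mm, angles in rad, forces in N, time in s.
With the tool pointing down it reaches from about 375 to 925 mm from the base axis. Payload 5.7 kg.
Tool frame: the origin (TCP) lies between the finger pads; the fingertips stand 19 mm ahead of it and the grasp point (between the pads) is the TCP; z points along the fingers, y is the direction in which the jaws open and shut (so a half turn about z gives the same grasp; the last joint's range is limited). The gripper opens to 85 mm and grips with 20 to 120 N. Pads are 22 mm wide; open, the fingers measure 114 mm over their backs; the gripper's body (76 mm by 85 mm) begins 54 mm behind the grasp point. The pads swing forward as they close: fully open they stand 13 mm farther back than shut.
Start: joints at [-1.339, 0.359, 1.51, -0, 1.272, -0.115], TCP at [203.918, -564.254, 250.267] pointing down, gripper open.
Joint ranges: [-2.97, 2.97], [-1.01, 2.36], [0.21, 2.38], [-0.96, 4.11], [0.2, 2.71], [-2.98, 2.98]. Speed limits (rad/s): [2.39, 2.39, 3.14, 3.14, 3.14, 3.14].

INTERFACE

Orientations are given as a rotation vector (axis times angle).
In Python, from plant import robot, optics, sign_off gives the robot as it stands.
- The arm moves only by the tool servo_tool, never from a script. Its argument "increments" is a list of rows, each an object with "delta_pos": the shift along the tool's x, y, z as a fraction of full scale, a list of three; "rotation": the turn, a rotation vector about the tool's x, y, z as a fraction of full scale, a list of three; "fingers": the gripper's target within -1 to 1 (shut at 1, half-way at 0, fully open at -1). A call has exactly 5 rows; each row shifts and turns the commanded pose from where the row before left it, along the tool's axes as they then stand; what a row does not reach is not made up. Full scale, the value 1, is 0.5 m for a shift and 30 degrees for a turn. A row lasts 1/8 s, in which the tool goes at most 62.5 mm and 10.7 degrees, less where a joint would pass 70% of its speed; a pose out of reach is approached as far as the arm can. A call with a number of a shift or a turn outside -1 to 1 is refused whole. A call with a gripper value outside its range is refused whole. The fingers move at their own pace and stop on an object; "squeeze" is the grip in N (left out, the last holds). Time passes only in rows, so rows that do not move let the fingers close, or fill a call up. It gives the time, the measured TCP pose, the force and the opening at its end, in the units of the state.
- robot.read_state(): the state, without advancing time (a new reading comes with each control period).
- optics.get_image(name): name is "scene" or "top" or "wrist"; returns a dict with "image" (384x512x3 uint8, red, green, blue), "z_map" (384x512 float32, mm along the optical axis (not along the pixel's ray), 0 where there is no reading), "intrinsics" (3x3 intrinsics, pixels), "R" (3x3) and "t" (3): a world point X has camera coordinates R X + t; the wrist camera has in their place "hand_eye" (4x4, takes a point from camera to tool coordinates, whose origin is the TCP and whose axes are the flange's). Camera axes: x right, y down, z forward; pixel columns grow to the right and rows downward; lengths in mm; the calibration is good to about 2 mm. A picture is of the moment at which its call begins: read the wrist's pose just before it.
- sign_off(): hands the job in, once; it reports no verdict.
The state is a dict: "time_s": time; "joint_pos": joint angles; "joint_vel": joint speeds; "joint_efforts": joint torques, N m; "tool_pos": TCP position; "eef_rot": TCP orientation; "force": force on the tool from outside, world axes, zero at the start; "moment": the same for the moment, N m; "opening": opening from 0.0 (shut) to 1.0 (fully open).
Only numpy, scipy, OpenCV 4.12 (cv2) and the standard library are available. Lean on these libraries where they do the work, as an engineer would, in place of code of your own. Each camera call takes 0.05 s, during which the arm holds its last target.

TASK

Get the carrier ready for a home visit: take the retaining bar off it and lay the bar flat on the counter beside it, then lift every jar up over the rack's rail and stand each one in a bay of its own in the carrier, keeping the jars upright all the way. When all the jars are in, lay the bar back across the two end posts, down in both notches and centred end to end over the jars, and let go; leave the glove box, mug and notebooks where they are.

Things in the scene. Friction and masses are not known exactly. Their poses are not given: they have to be found in the camera images.
- carrier: plywood carrier fixed to the counter; origin at the centre of its underside, x along its length, z up. A tray 292 x 62 mm, walls 30 and thin dividers 26 mm high, bay floor 4 mm above the counter. Five bays in a row along x, centred at x = -115, -58, 0, 58, 115 mm (y = 0), each about 53 x 54 mm inside. A notched post stands at each end
- carrier_seat (a point): midpoint between the seats of the carrier's two end posts, 122 mm above the carrier's origin, axes as the carrier's. The posts stand at x = -170 and +170 mm, 12 mm thick, 62 mm wide; the bar's underside rests on them at this height, between two prongs 20 mm higher at each post (notch 34 mm wide, centred on y = 0)
- bar_grip (a point): centre of the grey grip block (70 along, 18 wide, 45 mm high) on top of the middle of the retaining bar, a flat aluminium bar 370 x 24 x 12 mm, 250 g; 34.5 mm above the bar's underside. x along the bar, z up. Lying on the counter it is 34.5 mm up, seated in both notches 156.5 mm. At the start the bar lies in the notches, where it passes about 8 mm above the caps of loaded jars
- rack: wooden rack fixed to the counter; origin at the centre of its underside, front facing -x, length along y, z up. Its shelf board, 330 long (y) and 84 mm deep (x), has its top 50 mm above the counter; front and back rails (8 mm thick, at x = -39 and +39 mm) and end panels rise 28 mm above the board. The jars stand on it in a row along y, 58 mm apart, nothing above them
- glove_box_mid (a point): bystander: cardboard box of gloves 100 x 180 x 70 mm; point at its centre
- mug_mid (a point): bystander: white mug, 80 mm across, 90 mm tall, handle at the side; point on its axis half-way up
- notebooks_mid (a point): bystander: two stacked notebooks 150 x 200 x 33 mm; point at the centre of the stack
- bottle1_mid (a point): capped amber jar, a 44 mm diameter, 110 mm tall upright cylinder with a white screw cap, 120 g (varies); this point is on its axis half-way up (55 mm above its base), z along its axis. All jars are alike. Three to five are present in a run; an absent one reads None
- bottle2_mid (a point): capped amber jar, a 44 mm diameter, 110 mm tall upright cylinder with a white screw cap, 120 g (varies); this point is on its axis half-way up (55 mm above its base), z along its axis. All jars are alike. Three to five are present in a run; an absent one reads None
- bottle3_mid (a point): capped amber jar, a 44 mm diameter, 110 mm tall upright cylinder with a white screw cap, 120 g (varies); this point is on its axis half-way up (55 mm above its base), z along its axis. All jars are alike. Three to five are present in a run; an absent one reads None
- bottle4_mid (a point): capped amber jar, a 44 mm diameter, 110 mm tall upright cylinder with a white screw cap, 120 g (varies); this point is on its axis half-way up (55 mm above its base), z along its axis. All jars are alike. Three to five are present in a run; an absent one reads None
- bottle5_mid (a point): capped amber jar, a 44 mm diameter, 110 mm tall upright cylinder with a white screw cap, 120 g (varies); this point is on its axis half-way up (55 mm above its base), z along its axis. All jars are alike. Three to five are present in a run; an absent one reads None

How it is judged:
By the outcome, as a careful person would: the job done as asked, in the order asked, and still so for the second after the job is handed in, with the robot touching nothing.
Of bottle1, bottle2, bottle3, bottle4, bottle5 only 3 to 5 are there at a start; the rules pass over those that are not, and their reading is None.
At some moment in a run one of bar may be knocked a few centimetres aside while the robot is not near it.
It also fails if it takes over 210 s, if anything falls off the work surface, if the arm or the gripper's body presses on something with over 40 N, if the wrist force passes 120 N, or if a joint passes its speed limit or range.

## Working session

There is one attempt and no reset: what is moved stays moved. The work goes in short steps, Python scripts to look and compute and a tool call to move; the robot and the scene stay as the last step left them, time stands still between calls to the robot, and variables do not carry over. Pictures are saved under pics/ and viewed, and the job is handed in when it is done.

Besides the shell and the picture viewer there is one more tool, called after ">>>" as name(argument=value, ...), one argument or row to a line, values as JSON. servo_tool: Moves the arm, as the interface text tells. Its arguments: {"type":"object","properties":{"increments":{"type":"array","items":{"type":"object","properties":{"delta_pos":{"type":"array","items":{"type":"number","minimum":-1,"maximum":1}},"rotation":{"type":"array","items":{"type":"number","minimum":-1,"maximum":1}},"fingers":{"type":"number"}}}},"squeeze":{"type":"number"}},"required":["increments"]}

```bash
mkdir -p pics; ls
cat > h.py <<'E'
import numpy as np, cv2
from plant import robot, optics
def grab(n):
    d=optics.get_image(n); return d
def save(d,f): cv2.imwrite('pics/'+f,cv2.cvtColor(d['image'],cv2.COLOR_RGB2BGR))
def cloud(d):
    K=d['intrinsics'];z=d['z_map'];h,w=z.shape
    u,v=np.meshgrid(np.arange(w),np.arange(h))
    P=np.stack([(u-K[0,2])/K[0,0]*z,(v-K[1,2])/K[1,1]*z,z],-1)
    W=(P-np.array(d['t']).ravel())@np.array(d['R'])
    W[z==0]=np.nan
    return W
E
python3 - <<'E'
from h import *
s=robot.read_state();print({k:np.round(v,3) for k,v in s.items()})
for n in['top','scene']:
    d=grab(n);save(d,n+'0.png');np.savez(n+'0.npz',**d);print(n,d['R'],d['t'],d['intrinsics'])
    c=cloud(d);print(np.nanmin(c,(0,1)),np.nanmax(c,(0,1)))
E
```

```text
pics
{'time_s': np.float64(0.0), 'joint_pos': array([-1.339,  0.36 ,  1.511,  0.   ,  1.273, -0.115]), 'joint_vel': array([-0.   , -0.   , -0.001, -0.   ,  0.001,  0.001]), 'joint_efforts': array([-1.0000e-03, -5.2762e+01, -2.7862e+01,  0.0000e+00,  1.3000e-02,
        0.0000e+00]), 'tool_pos': array([ 203.77 , -563.626,  249.437]), 'eef_rot': array([-3.093, -0.542,  0.   ]), 'force': array([-0.305, -0.193,  0.832]), 'moment': array([ 0.002,  0.004, -0.04 ]), 'opening': np.float64(1.001)}
top [[-0.0011925  -0.99999367  0.00335357]
 [-0.9985853   0.00101253 -0.05316365]
 [ 0.05315992 -0.00341222 -0.99858018]] [ -77.44816082  604.55018104 1266.60273391] [[393.83311484   0.         261.88987169]
 [  0.         393.83311484 188.90894558]
 [  0.           0.           1.        ]]
[ -203.43126858 -1425.96576652  -774.99477623] [1665.09527882 1320.9673767   710.349674  ]
scene [[ 0.39744335  0.91755825 -0.01120901]
 [ 0.56913893 -0.25606947 -0.78135095]
 [-0.7198053   0.30416325 -0.62399122]] [-188.30841596 -245.12400971 1877.97904944] [[378.67088787   0.         249.57437974]
 [  0.         378.67088787 191.59477809]
 [  0.           0.           1.        ]]
[-2140.0058233  -1365.49886469  -773.95752494] [1301.02250385 2128.82864753  712.36511554]
```

View pics/top0.png

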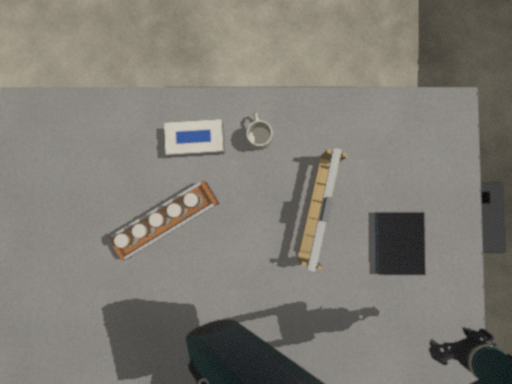

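View pics/scene0.png

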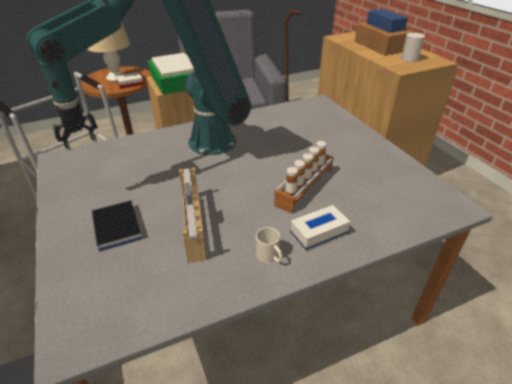

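```bash
cat >> h.py <<'E'
def ray(d,u,v,z):
    """pixel -> world on plane z"""
    K=d['intrinsics'];R=np.array(d['R']);t=np.array(d['t']).ravel()
    r=R.T@np.array([(u-K[0,2])/K[0,0],(v-K[1,2])/K[1,1],1.]);C=-R.T@t
    return C+r*(z-C[2])/r[2]
def rect(P,lab):
    if len(P)<8: print(lab,'few',len(P));return
    (c,s,a)=cv2.minAreaRect(P[:,:2].astype(np.float32));print(lab,'c',np.round(c,1),'size',np.round(s,1),'ang',round(a,2),'n',len(P),'zmed',round(float(np.median(P[:,2])),1))
E
python3 - <<'E'
from h import *
d=dict(np.load('top0.npz'));W=cloud(d);im=d['image'].astype(int)
big=cv2.resize(cv2.cvtColor(d['image'],cv2.COLOR_RGB2BGR)[130:280,90:440],None,fx=2.2,fy=2.2,interpolation=cv2.INTER_CUBIC);cv2.imwrite('pics/top0z.png',big)
v,u=np.mgrid[:384,:512]
z=W[...,2]
# caps
m=((z>145)&(z<175)&(u>100)&(u<220)&(v>180)&(v<260)).astype(np.uint8)
n,l,st,ce=cv2.connectedComponentsWithStats(m)
for i in range(1,n):
    if st[i,4]>20: print('cap px',ce[i],st[i,4],'depth mean',np.round(np.nanmean(W[l==i],0),1),'ray160',np.round(ray(d,*ce[i],160),1))
reg=(u>280)&(u<360)&(v>140)&(v<280)
for lo,hi in[(124,145),(165,190),(20,40),(0.1,12)]:
    rect(W[reg&(z>lo)&(z<hi)],f'carrier z{lo}-{hi}')
reg=(u>100)&(u<225)&(v>175)&(v<265)
rect(W[reg&(z>65)&(z<90)],'rack')
for nm,(a,b,c,e) in dict(gb=(155,230,110,165),mug=(240,280,110,150),nb=(365,430,205,280)).items():
    r=(u>a)&(u<b)&(v>c)&(v<e)&(z>15); rect(W[r],nm)
E
```

```text
cap px [190.16233766 199.1038961 ] 154 depth mean [567.6 129.6 158.7] ray160 [567.6 129.4 160. ]
cap px [173.40625 209.4375 ] 160 depth mean [537.8 177.6 158.9] ray160 [537.8 177.4 160. ]
cap px [155.47770701 218.96178344] 157 depth mean [510.5 229.  158.8] ray160 [510.5 228.7 160. ]
cap px [138.84756098 230.06097561] 164 depth mean [478.7 276.5 158.3] ray160 [478.8 276.  160. ]
cap px [120.99401198 239.67065868] 167 depth mean [451.3 327.1 158.8] ray160 [451.4 326.7 160. ]
carrier z124-145 c [ 540.7 -259. ] size [ 61.9 369.2] ang 76.67 n 1011 zmed 133.5
carrier z165-190 c [ 540.3 -260.8] size [18.4 69.8] ang 77.46 n 172 zmed 177.9
carrier z20-40 c [ 540.6 -259.5] size [ 62.7 345.7] ang 76.72 n 254 zmed 28.3
carrier z0.1-12 c [ 537.8 -270.2] size [259.1 453.7] ang 89.77 n 4116 zmed 1.9
rack c [506.9 231.1] size [ 86.7 342.8] ang 31.27 n 926 zmed 76.9
gb c [768.4 139.4] size [102.2 181.1] ang 3.17 n 1987 zmed 69.0
mug c [787.1 -72.8] size [ 78.  103.6] ang 69.33 n 327 zmed 70.5
nb c [ 430.  -521.5] size [153.8 197.9] ang 89.92 n 3027 zmed 32.4
```

View pics/top0z.png

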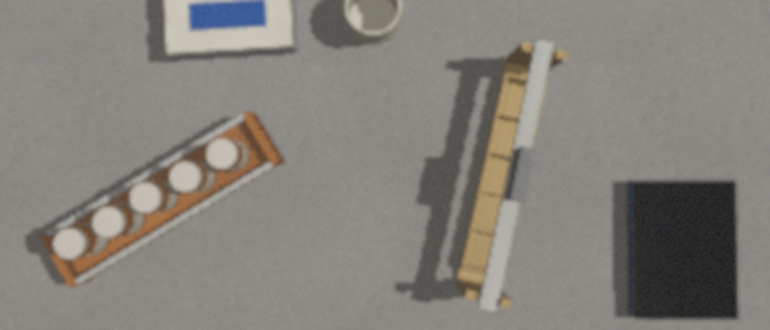

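>>> servo_tool(
  increments=[
    {"delta_pos": [0, 0, 0], "rotation": [0, 0, -0.35], "fingers": -1},
    {"delta_pos": [0, 0, 0], "rotation": [0, 0, -0.35], "fingers": -1},
    {"delta_pos": [0, 0, 0], "rotation": [0, 0, -0.35], "fingers": -1},
    {"delta_pos": [0, 0, 0], "rotation": [0, 0, -0.35], "fingers": -1},
    {"delta_pos": [0, 0, 0], "rotation": [0, 0, -0.35], "fingers": -1},
  ],
)

```text
time_s: 0.72
tool_pos: [203.8, -563.9, 249.8]
eef_rot: [-2.529, -1.862, -0.001]
force: [0.4, -0.1, -0.1]
opening: 1.0
```

```bash
cat > go.py <<'E'
# usage: go.py x y z ang(jaw dir deg) -> total tool-frame shift (full-scale units) and turn needed
import sys
from h import *
from scipy.spatial.transform import Rotation as Ro
x,y,z,a=map(float,sys.argv[1:5]);a=np.radians(a)
s=robot.read_state();R=Ro.from_rotvec(s['eef_rot']);M=R.as_matrix()
Y=np.array([np.cos(a),np.sin(a),0]);Z=np.array([0,0,-1.]);T=Ro.from_matrix(np.stack([np.cross(Y,Z),Y,Z],1))
e=np.array([x,y,z])-s['tool_pos']
dr=(R.inv()*T).as_rotvec(degrees=True)
f=lambda v:np.round(v,4).tolist()
print('t',round(float(s['time_s']),2),'pos',np.round(s['tool_pos'],1),'jaw',round(np.degrees(np.arctan2(M[1,1],M[0,1])),2),'zaxis',np.round(M[:,2],3),'F',np.round(s['force'],1),'op',round(float(s['opening']),3),'q6',round(float(s['joint_pos'][5]),2))
print('shift now-axes',f(M.T@e/500),'shift after-turn-axes',f(T.as_matrix().T@e/500),'turn',f(dr/30), 'dist',round(np.linalg.norm(e)))
E
python3 go.py 540.5 -260.5 250 76.9
```

```text
t 0.72 pos [ 203.8 -563.9  249.8] jaw -17.28 zaxis [-0.     0.001 -1.   ] F [ 0.4 -0.1 -0.1] op 1.0 q6 -1.04
shift now-axes [0.7794, 0.4627, 0.0001] shift after-turn-axes [-0.5183, 0.7436, -0.0004] turn [0.0007, -0.0023, -3.1394] dist 453
```

>>> servo_tool(
  increments=[
    {"delta_pos": [0, 0, 0], "rotation": [0, 0, -0.35], "fingers": -1},
    {"delta_pos": [0, 0, 0], "rotation": [0, 0, -0.35], "fingers": -1},
    {"delta_pos": [0, 0, 0], "rotation": [0, 0, -0.35], "fingers": -1},
    {"delta_pos": [0, 0, 0], "rotation": [0, 0, -0.35], "fingers": -1},
    {"delta_pos": [0, 0, 0], "rotation": [0, 0, -0.35], "fingers": -1},
  ],
)

```text
time_s: 1.35
tool_pos: [203.8, -563.9, 249.8]
eef_rot: [-1.445, -2.789, -0.001]
force: [-1.0, 0.5, 0.5]
opening: 1.0
```

>>> servo_tool(
  increments=[
    {"delta_pos": [0, 0, 0], "rotation": [0, 0, -0.35], "fingers": -1},
    {"delta_pos": [0, 0, 0], "rotation": [0, 0, -0.35], "fingers": -1},
    {"delta_pos": [0, 0, 0], "rotation": [0, 0, -0.35], "fingers": -1},
    {"delta_pos": [0, 0, 0], "rotation": [0, 0, -0.33], "fingers": -1},
    {"delta_pos": [-0.05, 0.07, 0], "rotation": [0, 0, 0], "fingers": -1},
  ],
)

```text
time_s: 1.98
tool_pos: [235.4, -537.5, 249.8]
eef_rot: [-0.377, -3.118, 0.001]
force: [-0.2, 0.5, -0.3]
opening: 1.001
```

>>> servo_tool(
  increments=[
    {"delta_pos": [-0.06, 0.08, 0], "rotation": [0, 0, 0], "fingers": -1},
    {"delta_pos": [-0.06, 0.08, 0], "rotation": [0, 0, 0], "fingers": -1},
    {"delta_pos": [-0.06, 0.08, 0], "rotation": [0, 0, 0], "fingers": -1},
    {"delta_pos": [-0.06, 0.08, 0], "rotation": [0, 0, 0], "fingers": -1},
    {"delta_pos": [-0.06, 0.08, 0], "rotation": [0, 0, 0], "fingers": -1},
  ],
)

```text
time_s: 2.6
tool_pos: [430.6, -376.1, 249.9]
eef_rot: [-0.376, -3.119, -0.001]
force: [1.3, -1.4, -0.5]
opening: 0.996
```

```bash
python3 go.py 540.5 -260.5 250 76.9
```

```text
t 2.6 pos [ 430.6 -376.1  249.9] jaw 76.27 zaxis [-0.     0.001 -1.   ] F [ 1.3 -1.4 -0.5] op 0.996 q6 -2.17
shift now-axes [-0.1585, 0.2769, -0.0001] shift after-turn-axes [-0.1616, 0.2751, -0.0001] turn [0.0008, -0.0011, -0.0211] dist 160
```

>>> servo_tool(
  increments=[
    {"delta_pos": [-0.04, 0.07, 0], "rotation": [0, 0, -0.02], "fingers": -1},
    {"delta_pos": [-0.04, 0.07, 0], "rotation": [0, 0, 0], "fingers": -1},
    {"delta_pos": [-0.04, 0.07, 0], "rotation": [0, 0, 0], "fingers": -1},
    {"delta_pos": [-0.04, 0.066, 0], "rotation": [0, 0, 0], "fingers": -1},
    {"delta_pos": [0, 0, 0], "rotation": [0, 0, 0], "fingers": -1},
  ],
)

```text
time_s: 3.22
tool_pos: [540.6, -259.4, 249.8]
eef_rot: [-0.354, -3.121, -0.002]
force: [-1.2, -0.6, -0.3]
opening: 1.001
```

```bash
cat >> h.py <<'E'
from scipy.spatial.transform import Rotation as Ro
def wrist():
    s=robot.read_state();d=grab('wrist');H=np.array(d['hand_eye'])
    M=np.eye(4);M[:3,:3]=Ro.from_rotvec(s['eef_rot']).as_matrix();M[:3,3]=s['tool_pos']
    C=np.linalg.inv(M@H);d['R']=C[:3,:3];d['t']=C[:3,3];return d
E
python3 go.py 540.5 -260.5 162 76.9
python3 - <<'E'
from h import *
d=wrist();save(d,'w1.png');W=cloud(d);z=W[...,2]
rect(W[(z>165)&(z<190)],'grip')
rect(W[(z>128)&(z<139)],'bar')
rect(W[(z>139)&(z<148)],'prong')
E
```

```text
t 3.23 pos [ 540.6 -259.4  249.8] jaw 77.05 zaxis [-0.     0.001 -1.   ] F [-1.2 -0.6 -0.3] op 1.001 q6 -1.91
shift now-axes [-0.0004, -0.0023, 0.1756] shift after-turn-axes [-0.0003, -0.0021, 0.1756] turn [0.0019, -0.0007, 0.0051] dist 88
grip c [ 540.2 -260.5] size [17.9 70.3] ang 77.38 n 3235 zmed 178.6
bar c [ 557.9 -264.4] size [ 24.1 287.2] ang 77.28 n 8568 zmed 133.6
prong c [ 506.8 -252.8] size [17.6  1.8] ang 77.19 n 62 zmed 143.8
```

View pics/w1.png

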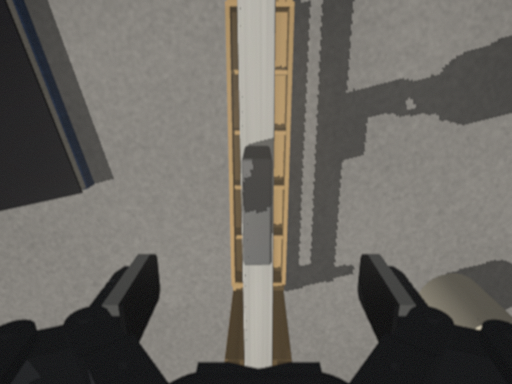

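>>> servo_tool(
  increments="[{\"delta_pos\": [0, -0.002, 0.05], \"rotation\": [0, 0, 0], \"fingers\": -1}, {\"delta_pos\": [0, 0, 0.05], \"rotation\": [0, 0, 0], \"fingers\": -1}, {\"delta_pos\": [0, 0, 0.05], \"rotation\": [0, 0, 0], \"fingers\": -1}, {\"delta_pos\": [0, 0, 0.025], \"rotation\": [0, 0, 0], \"fingers\": -1}, {\"delta_pos\": [0, 0, 0], \"rotation\": [0, 0, 0], \"fingers\": 1}], \"squeeze\": 60}",
)

```text
servo_tool: Invalid argument: increments='[{"delta_pos": [0, -0.002, 0.05], "rotation": [0, 0, 0], "fingers": -1}, {"delta_pos": [0, 0, 0.05], "rotation": [0, 0, 0], "fingers": -1}, {"delta_pos": [0, 0, 0.05], "rotation": [0, 0, 0], "fingers...(355 chars total, truncated) is not valid JSON
```

>>> servo_tool(
  increments=[
    {"delta_pos": [0, 0, 0], "rotation": [0, 0, 0], "fingers": 1},
    {"delta_pos": [0, 0, 0], "rotation": [0, 0, 0], "fingers": 1},
    {"delta_pos": [0, 0, 0], "rotation": [0, 0, 0], "fingers": 1},
    {"delta_pos": [0, 0, 0], "rotation": [0, 0, 0], "fingers": 1},
    {"delta_pos": [0, 0, 0], "rotation": [0, 0, 0], "fingers": 1},
  ],
)

```text
time_s: 3.9
tool_pos: [539.2, -261.8, 250.3]
eef_rot: [0.36, 3.121, 0.0]
force: [-0.1, -0.4, 0.5]
opening: -0.002
```

```bash
python3 go.py 540.5 -260.5 162 77.2
```

```text
t 3.9 pos [ 539.2 -261.8  250.3] jaw 76.85 zaxis [ 0.  0. -1.] F [-0.1 -0.4  0.5] op -0.002 q6 -1.91
shift now-axes [-0.002, 0.0031, 0.1766] shift after-turn-axes [-0.0021, 0.0031, 0.1766] turn [0.0001, 0.0, -0.0116] dist 88
```

>>> servo_tool(
  increments="[{\"delta_pos\": [-0.002, 0.003, 0], \"rotation\": [0, 0, -0.01], \"fingers\": -1}, {\"delta_pos\": [0, 0, 0], \"rotation\": [0, 0, 0], \"fingers\": -1}, {\"delta_pos\": [0, 0, 0], \"rotation\": [0, 0, 0], \"fingers\": -1}, {\"delta_pos\": [0, 0, 0], \"rotation\": [0, 0, 0], \"fingers\": -1}, {\"delta_pos\": [0, 0, 0], \"rotation\": [0, 0, 0], \"fingers\": -1}], \"squeeze\": 60}",
)

```text
servo_tool: Invalid argument: increments='[{"delta_pos": [-0.002, 0.003, 0], "rotation": [0, 0, -0.01], "fingers": -1}, {"delta_pos": [0, 0, 0], "rotation": [0, 0, 0], "fingers": -1}, {"delta_pos": [0, 0, 0], "rotation": [0, 0, 0], "fingers"...(351 chars total, truncated) is not valid JSON
```

```bash
python3 go.py 540.3 -260.5 162 77.2
python3 - <<'E'
from h import *
for _ in range(3):
    d=wrist();W=cloud(d);z=W[...,2]
    print(np.round(robot.read_state()['tool_pos'],1))
    rect(W[(z>165)&(z<190)],'grip')
E
```

```text
t 3.9 pos [ 539.2 -261.8  250.3] jaw 76.85 zaxis [ 0.  0. -1.] F [-0.1 -0.4  0.5] op -0.002 q6 -1.91
shift now-axes [-0.0016, 0.003, 0.1766] shift after-turn-axes [-0.0017, 0.003, 0.1766] turn [0.0001, 0.0, -0.0116] dist 88
[ 539.2 -261.7  250.3]
grip c [ 534.6 -259.2] size [18.  58.9] ang 76.89 n 2496 zmed 178.6
[ 539.2 -261.6  250.3]
grip c [ 534.5 -259.1] size [18.  58.7] ang 77.08 n 2490 zmed 178.6
[ 539.2 -261.6  250.3]
grip c [ 534.5 -259.2] size [17.8 58.8] ang 77.35 n 2486 zmed 178.5
```

>>> servo_tool(
  increments=[
    {"delta_pos": [-0.002, 0.003, 0], "rotation": [0, 0, -0.01], "fingers": -1},
    {"delta_pos": [0, 0, 0], "rotation": [0, 0, 0], "fingers": -1},
    {"delta_pos": [0, 0, 0], "rotation": [0, 0, 0], "fingers": -1},
    {"delta_pos": [0, 0, 0], "rotation": [0, 0, 0], "fingers": -1},
    {"delta_pos": [0, 0, 0], "rotation": [0, 0, 0], "fingers": -1},
  ],
  squeeze=60,
)

```text
time_s: 4.68
tool_pos: [540.6, -260.4, 250.3]
eef_rot: [-0.351, -3.122, -0.0]
force: [0.3, -0.4, -0.9]
opening: 0.995
```

>>> servo_tool(
  increments=[
    {"delta_pos": [0, 0, 0.05], "rotation": [0, 0, 0], "fingers": -1},
    {"delta_pos": [0, 0, 0.05], "rotation": [0, 0, 0], "fingers": -1},
    {"delta_pos": [0, 0, 0.05], "rotation": [0, 0, 0], "fingers": -1},
    {"delta_pos": [0, 0, 0.025], "rotation": [0, 0, 0], "fingers": -1},
    {"delta_pos": [0, 0, 0], "rotation": [0, 0, 0], "fingers": -1},
  ],
)

```text
time_s: 5.3
tool_pos: [540.1, -260.1, 162.1]
eef_rot: [-0.351, -3.12, -0.001]
force: [-0.4, 0.3, 0.1]
opening: 0.999
```

```bash
python3 go.py 540.3 -260.5 162 77.2
```

```text
t 5.3 pos [ 540.1 -260.1  162.1] jaw 77.17 zaxis [-0.001  0.001 -1.   ] F [-0.4  0.3  0.1] op 0.999 q6 -1.91
shift now-axes [-0.0005, -0.0007, 0.0002] shift after-turn-axes [-0.0005, -0.0007, 0.0002] turn [0.0013, -0.0031, -0.0011] dist 0
```

Spot on. Close.

>>> servo_tool(
  increments=[
    {"delta_pos": [0, 0, 0], "rotation": [0, 0, 0], "fingers": 1},
    {"delta_pos": [0, 0, 0], "rotation": [0, 0, 0], "fingers": 1},
    {"delta_pos": [0, 0, 0], "rotation": [0, 0, 0], "fingers": 1},
    {"delta_pos": [0, 0, 0], "rotation": [0, 0, 0], "fingers": 1},
    {"delta_pos": [0, 0, 0], "rotation": [0, 0, 0], "fingers": 1},
  ],
)

```text
time_s: 5.92
tool_pos: [540.9, -260.5, 163.4]
eef_rot: [0.351, 3.121, -0.0]
force: [-0.2, 0.2, 4.6]
opening: 0.201
```

>>> servo_tool(
  increments=[
    {"delta_pos": [0, 0, -0.01], "rotation": [0, 0, 0], "fingers": 1},
    {"delta_pos": [0, 0, -0.02], "rotation": [0, 0, 0], "fingers": 1},
    {"delta_pos": [0, 0, -0.03], "rotation": [0, 0, 0], "fingers": 1},
    {"delta_pos": [0, 0, -0.04], "rotation": [0, 0, 0], "fingers": 1},
    {"delta_pos": [0, 0, 0], "rotation": [0, 0, 0], "fingers": 1},
  ],
)

```text
time_s: 6.55
tool_pos: [541.9, -261.2, 215.2]
eef_rot: [0.35, 3.118, -0.003]
force: [-0.5, -0.3, -3.1]
opening: 0.2
```

```bash
python3 go.py 567 -144 212 77.2
```

```text
t 6.55 pos [ 541.9 -261.2  215.2] jaw 77.17 zaxis [ 0.004 -0.002 -1.   ] F [-0.5 -0.3 -3.1] op 0.2 q6 -1.91
shift now-axes [0.0032, 0.2397, 0.006] shift after-turn-axes [0.003, 0.2397, 0.0063] turn [-0.0028, 0.0082, -0.0009] dist 120
```

>>> servo_tool(
  increments=[
    {"delta_pos": [0, 0.03, 0], "rotation": [0, 0, 0], "fingers": 1},
    {"delta_pos": [0, 0.06, 0], "rotation": [0, 0, 0], "fingers": 1},
    {"delta_pos": [0, 0.06, 0], "rotation": [0, 0, 0], "fingers": 1},
    {"delta_pos": [0, 0.06, 0], "rotation": [0, 0, 0], "fingers": 1},
    {"delta_pos": [0, 0.03, 0], "rotation": [0, 0, 0], "fingers": 1},
  ],
)

```text
time_s: 7.18
tool_pos: [566.7, -140.9, 211.9]
eef_rot: [-0.348, -3.12, -0.002]
force: [-0.2, -0.4, -2.3]
opening: 0.204
```

>>> servo_tool(
  increments=[
    {"delta_pos": [0, 0, 0.06], "rotation": [0, 0, 0], "fingers": 1},
    {"delta_pos": [0, 0, 0.08], "rotation": [0, 0, 0], "fingers": 1},
    {"delta_pos": [0, 0, 0.08], "rotation": [0, 0, 0], "fingers": 1},
    {"delta_pos": [0, 0, 0.06], "rotation": [0, 0, 0], "fingers": 1},
    {"delta_pos": [0, 0, 0.03], "rotation": [0, 0, 0], "fingers": 1},
  ],
)

```text
time_s: 7.8
tool_pos: [565.9, -142.8, 55.8]
eef_rot: [-0.351, -3.119, -0.001]
force: [-0.2, 1.0, -2.5]
opening: 0.202
```

```bash
python3 go.py 567 -144 40 77.2
python3 - <<'E'
from h import *
d=grab('top');save(d,'top1.png')
W=cloud(d);z=W[...,2];v,u=np.mgrid[:384,:512]
for lo,hi in [(15,40),(8,30)]:
    pass
d=grab('scene');save(d,'scene1.png')
E
```

```text
t 7.8 pos [ 565.9 -142.8   55.8] jaw 77.17 zaxis [-0.003  0.001 -1.   ] F [-0.2  1.  -2.5] op 0.202 q6 -1.71
shift now-axes [-0.0027, -0.0019, 0.0315] shift after-turn-axes [-0.0026, -0.0018, 0.0315] turn [0.0009, -0.0064, -0.001] dist 16
```

View pics/scene1.png

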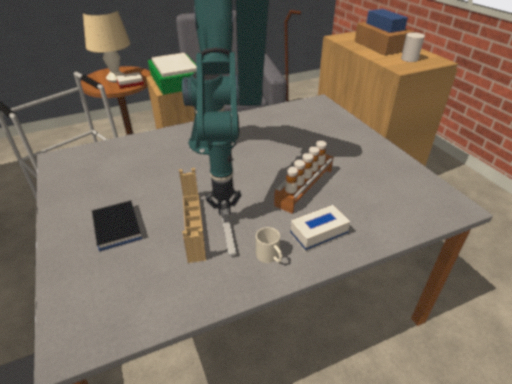

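>>> servo_tool(
  increments=[
    {"delta_pos": [0, 0, 0.01], "rotation": [0, 0, 0], "fingers": 1},
    {"delta_pos": [0, 0, 0.01], "rotation": [0, 0, 0], "fingers": 1},
    {"delta_pos": [0, 0, 0.008], "rotation": [0, 0, 0], "fingers": 1},
    {"delta_pos": [0, 0, 0.002], "rotation": [0, 0, 0], "fingers": 1},
    {"delta_pos": [0, 0, 0.002], "rotation": [0, 0, 0], "fingers": 1},
  ],
)

```text
time_s: 8.52
tool_pos: [567.3, -143.4, 41.9]
eef_rot: [0.351, 3.122, 0.0]
force: [-0.8, 0.0, -3.3]
opening: 0.199
```

```bash
python3 go.py 567 -144 40 77.2
```

```text
t 8.53 pos [ 567.3 -143.4   41.9] jaw 77.17 zaxis [ 0. -0. -1.] F [-0.8  0.  -3.3] op 0.199 q6 -1.71
shift now-axes [0.0003, -0.0014, 0.0038] shift after-turn-axes [0.0003, -0.0014, 0.0038] turn [0.0001, 0.0004, -0.001] dist 2
```

>>> servo_tool(
  increments=[
    {"delta_pos": [0, 0, 0.002], "rotation": [0, 0, 0], "fingers": 1},
    {"delta_pos": [0, 0, 0.001], "rotation": [0, 0, 0], "fingers": 1},
    {"delta_pos": [0, 0, 0.001], "rotation": [0, 0, 0], "fingers": 1},
    {"delta_pos": [0, 0, 0], "rotation": [0, 0, 0], "fingers": 1},
    {"delta_pos": [0, 0, 0], "rotation": [0, 0, 0], "fingers": 1},
  ],
)

```text
time_s: 9.15
tool_pos: [567.3, -143.4, 41.4]
eef_rot: [0.351, 3.121, -0.0]
force: [-4.2, 0.9, 10.4]
opening: 0.197
```

>>> servo_tool(
  increments=[
    {"delta_pos": [0, 0, 0], "rotation": [0, 0, 0], "fingers": -1},
    {"delta_pos": [0, 0, 0], "rotation": [0, 0, 0], "fingers": -1},
    {"delta_pos": [0, 0, 0], "rotation": [0, 0, 0], "fingers": -1},
    {"delta_pos": [0, 0, -0.04], "rotation": [0, 0, 0], "fingers": -1},
    {"delta_pos": [0, 0, -0.06], "rotation": [0, 0, 0], "fingers": -1},
  ],
)

```text
time_s: 9.78
tool_pos: [566.3, -143.0, 89.2]
eef_rot: [-0.351, -3.119, -0.001]
force: [0.7, 0.5, 0.2]
opening: 1.0
```

>>> servo_tool(
  increments=[
    {"delta_pos": [0, 0, -0.1], "rotation": [0, 0, 0.3], "fingers": -1},
    {"delta_pos": [0, 0, -0.1], "rotation": [0, 0, 0.3], "fingers": -1},
    {"delta_pos": [0, 0, -0.1], "rotation": [0, 0, 0.3], "fingers": -1},
    {"delta_pos": [0, 0, -0.05], "rotation": [0, 0, 0.3], "fingers": -1},
    {"delta_pos": [0, 0, 0], "rotation": [0, 0, 0.33], "fingers": -1},
  ],
)

```text
time_s: 10.4
tool_pos: [568.8, -143.9, 267.7]
eef_rot: [1.545, 2.729, 0.001]
force: [0.2, 0.7, -1.1]
opening: 1.003
```

```bash
python3 go.py 567.6 129.5 245 30.8
python3 - <<'E'
from h import *
d=grab('top');save(d,'top2.png')
W=cloud(d);z=W[...,2];v,u=np.mgrid[:384,:512]
p=W[...,:2]
reg=(u>225)&(u<360)&(v>120)&(v<300)&(im if 0 else True)
c=np.array([567,-144.]);ax=np.array([.975,-.222]);n=np.array([.222,.975])
q=p-c; m=(abs(q@n)<45)&(abs(q@ax)<215)
rect(W[m&(z>7)&(z<18)],'bar'); rect(W[m&(z>45)&(z<65)],'grip')
E
```

```text
t 10.4 pos [ 568.8 -143.9  267.7] jaw 30.96 zaxis [ 0.005 -0.002 -1.   ] F [ 0.2  0.7 -1.1] op 1.003 q6 -0.91
shift now-axes [0.4702, 0.2791, 0.0444] shift after-turn-axes [0.4708, 0.278, 0.0454] turn [0.0066, 0.008, 0.0053] dist 274
bar c [ 570.8 -144.2] size [ 51.8 374.8] ang 81.99 n 443 zmed 11.6
grip few 5
```

View pics/top2.png

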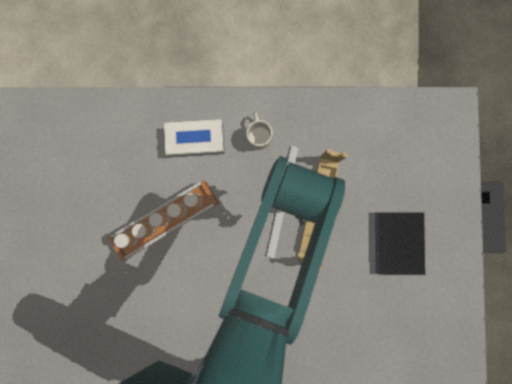

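>>> servo_tool(
  increments=[
    {"delta_pos": [0.094, 0.056, 0.004], "rotation": [0, 0, 0], "fingers": -1},
    {"delta_pos": [0.094, 0.056, 0.01], "rotation": [0, 0, 0], "fingers": -1},
    {"delta_pos": [0.094, 0.056, 0.01], "rotation": [0, 0, 0], "fingers": -1},
    {"delta_pos": [0.094, 0.056, 0.01], "rotation": [0, 0, 0], "fingers": -1},
    {"delta_pos": [0.094, 0.055, 0.01], "rotation": [0, 0, 0.005], "fingers": -1},
  ],
)

```text
time_s: 11.08
tool_pos: [564.0, 131.6, 242.1]
eef_rot: [-1.54, -2.737, 0.001]
force: [0.6, -0.5, 0.8]
opening: 0.999
```

>>> servo_tool(
  increments=[
    {"delta_pos": [0, 0, 0], "rotation": [0, 0, 0], "fingers": -1},
    {"delta_pos": [0, 0, 0], "rotation": [0, 0, 0], "fingers": -1},
    {"delta_pos": [0, 0, 0], "rotation": [0, 0, 0], "fingers": -1},
    {"delta_pos": [0, 0, 0], "rotation": [0, 0, 0], "fingers": -1},
    {"delta_pos": [0, 0, 0], "rotation": [0, 0, 0], "fingers": -1},
  ],
)

```text
time_s: 11.7
tool_pos: [564.7, 129.1, 242.9]
eef_rot: [1.546, 2.735, 0.0]
force: [-0.6, 0.7, -0.7]
opening: 0.999
```

```bash
python3 go.py 567.6 129.5 245 30.8
cat > caps.py <<'E'
from h import *
import sys
d=wrist();save(d,sys.argv[1]);W=cloud(d);z=W[...,2];im=d['image'].astype(int)
m=((z>152)&(z<168)).astype(np.uint8)
n,l,st,ce=cv2.connectedComponentsWithStats(m)
for i in range(1,n):
    if st[i,4]>150:
        P=W[l==i];c,r=cv2.minEnclosingCircle(P[:,:2].astype(np.float32));print('px',np.round(ce[i]),st[i,4],'circle',np.round(c,1),round(r,1),'mean',np.round(P.mean(0),1))
rect(W[(z>70)&(z<82)],'rails')
E
python3 caps.py w2.png
```

```text
t 11.7 pos [564.7 129.1 242.9] jaw 31.05 zaxis [ 0.  0. -1.] F [-0.6  0.7 -0.7] op 0.999 q6 -0.44
shift now-axes [-0.0024, 0.0055, -0.0042] shift after-turn-axes [-0.0023, 0.0055, -0.0042] turn [0.0003, -0.0, 0.0085] dist 4
px [270.  20.] 2837 circle [510.9 231.2] 19.9 mean [514.2 225.8 159.6]
px [263. 116.] 3524 circle [538.2 179.6] 20.0 mean [537.8 180.1 159.7]
px [265. 204.] 2901 circle [568.2 132. ] 20.0 mean [567.5 133.1 159.4]
rails c [638.  151.8] size [196.4 372.5] ang 80.51 n 10122 zmed 74.0
```

View pics/w2.png

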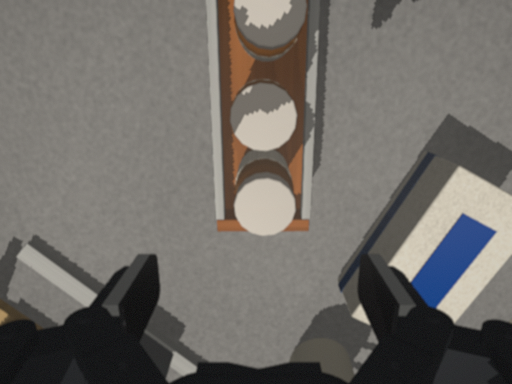

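>>> servo_tool(
  increments=[
    {"delta_pos": [0, 0.007, 0.05], "rotation": [0, 0, 0], "fingers": -1},
    {"delta_pos": [0, 0, 0.06], "rotation": [0, 0, 0], "fingers": -1},
    {"delta_pos": [0, 0, 0.06], "rotation": [0, 0, 0], "fingers": -1},
    {"delta_pos": [0, 0, 0.05], "rotation": [0, 0, 0], "fingers": -1},
    {"delta_pos": [0, 0, 0.022], "rotation": [0, 0, 0], "fingers": -1},
  ],
)

```text
time_s: 12.38
tool_pos: [566.7, 131.5, 120.5]
eef_rot: [-1.544, -2.734, 0.002]
force: [-1.0, 0.1, 0.7]
opening: 1.002
```

>>> servo_tool(
  increments=[
    {"delta_pos": [0, 0, 0], "rotation": [0, 0, 0], "fingers": -1},
    {"delta_pos": [0, 0, 0], "rotation": [0, 0, 0], "fingers": 1},
    {"delta_pos": [0, 0, 0], "rotation": [0, 0, 0], "fingers": 1},
    {"delta_pos": [0, 0, 0], "rotation": [0, 0, 0], "fingers": 1},
    {"delta_pos": [0, 0, 0], "rotation": [0, 0, 0], "fingers": 1},
  ],
  squeeze=35,
)

```text
time_s: 13.0
tool_pos: [568.1, 131.8, 123.0]
eef_rot: [1.543, 2.735, 0.002]
force: [-0.9, 0.2, 6.0]
opening: 0.501
```

```bash
python3 go.py 567.6 129.5 122 30.8
```

```text
t 13.0 pos [568.1 131.8 123. ] jaw 31.13 zaxis [ 0.002  0.    -1.   ] F [-0.9  0.2  6. ] op 0.501 q6 -0.43
shift now-axes [-0.0034, -0.0032, 0.002] shift after-turn-axes [-0.0035, -0.0032, 0.002] turn [0.003, 0.0014, 0.011] dist 3
```

>>> servo_tool(
  increments=[
    {"delta_pos": [0, 0, -0.05], "rotation": [0, 0, 0], "fingers": 1},
    {"delta_pos": [0, 0, -0.08], "rotation": [0, 0, 0], "fingers": 1},
    {"delta_pos": [0, 0, -0.07], "rotation": [0, 0, 0], "fingers": 1},
    {"delta_pos": [-0.06, -0.021, 0], "rotation": [0, 0, 0], "fingers": 1},
    {"delta_pos": [-0.1, -0.036, 0], "rotation": [0, 0, 0], "fingers": 1},
  ],
)

```text
time_s: 13.62
tool_pos: [584.7, 49.0, 222.8]
eef_rot: [1.539, 2.737, 0.002]
force: [0.6, 0.4, -0.9]
opening: 0.501
```

>>> servo_tool(
  increments=[
    {"delta_pos": [-0.1, -0.036, 0], "rotation": [0, 0, 0], "fingers": 1},
    {"delta_pos": [-0.1, -0.036, 0], "rotation": [0, 0, 0], "fingers": 1},
    {"delta_pos": [-0.1, -0.036, 0], "rotation": [0, 0, 0], "fingers": 1},
    {"delta_pos": [-0.1, -0.036, 0], "rotation": [0, 0, 0], "fingers": 1},
    {"delta_pos": [-0.1, -0.036, 0], "rotation": [0, 0, 0], "fingers": 1},
  ],
)

```text
time_s: 14.25
tool_pos: [636.6, -213.7, 221.9]
eef_rot: [1.544, 2.736, 0.0]
force: [1.2, 0.3, -1.2]
opening: 0.497
```

>>> servo_tool(
  increments=[
    {"delta_pos": [-0.1, -0.035, 0], "rotation": [0, 0, 0], "fingers": 1},
    {"delta_pos": [-0.042, -0.014, 0], "rotation": [0, 0, 0], "fingers": 1},
    {"delta_pos": [0, 0, 0], "rotation": [0, 0, -0.3], "fingers": 1},
    {"delta_pos": [0, 0, 0], "rotation": [0, 0, -0.3], "fingers": 1},
    {"delta_pos": [0, 0, 0], "rotation": [0, 0, -0.3], "fingers": 1},
  ],
)

```text
time_s: 14.88
tool_pos: [652.1, -284.6, 221.6]
eef_rot: [-0.854, -3.022, -0.001]
force: [0.6, -0.2, -0.9]
opening: 0.501
```

>>> servo_tool(
  increments=[
    {"delta_pos": [0, 0, 0], "rotation": [0, 0, -0.3], "fingers": 1},
    {"delta_pos": [0, 0, 0], "rotation": [0, 0, -0.3], "fingers": 1},
    {"delta_pos": [0, 0, 0], "rotation": [0, 0, -0.03], "fingers": 1},
    {"delta_pos": [0, 0, 0], "rotation": [0, 0, 0], "fingers": 1},
    {"delta_pos": [0, 0, 0], "rotation": [0, 0, 0], "fingers": 1},
  ],
)

```text
time_s: 15.5
tool_pos: [652.3, -285.2, 221.8]
eef_rot: [-0.357, -3.121, -0.0]
force: [0.0, 0.3, -0.2]
opening: 0.504
```

```bash
python3 go.py 652.6 -285.3 78 77.2;  cat > car.py <<'E'
from h import *
import sys
d=wrist();save(d,sys.argv[1]);W=cloud(d);z=W[...,2]
m=(z>23)&(z<36);rect(W[m],'walls')
rect(W[(z>118)&(z<147)],'posttops')
E
python3 car.py w3.png
```

```text
t 15.5 pos [ 652.3 -285.2  221.8] jaw 76.94 zaxis [-0.  0. -1.] F [ 0.   0.3 -0.2] op 0.504 q6 -1.85
shift now-axes [-0.0007, -0.0001, 0.2876] shift after-turn-axes [-0.0007, -0.0001, 0.2876] turn [0.0004, -0.0003, -0.0088] dist 144
walls c [ 613.9 -240.4] size [523.4 185.6] ang 60.11 n 6841 zmed 30.6
posttops few 0
```

View pics/w3.png

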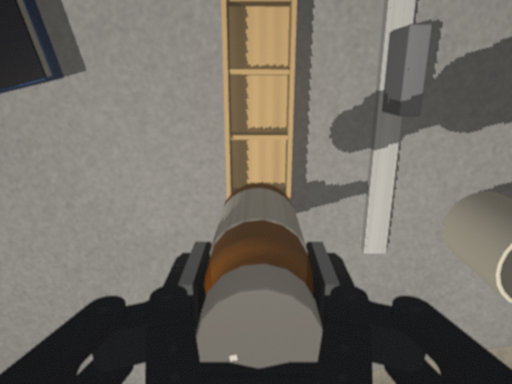

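```bash
cat > car.py <<'E'
from h import *
import sys
d=wrist();save(d,sys.argv[1]);W=cloud(d);z=W[...,2]
c0=np.array([540.5,-259.8]);th=np.radians(-12.8);ax=np.array([np.cos(th),np.sin(th)]);n=np.array([-ax[1],ax[0]])
q=W[...,:2]-c0;X=q@ax;Y=q@n
m=(z>27)&(z<33)&(abs(Y)<45)&(abs(X)<160)
# side walls: fit line to each side
for s in(1,-1):
    k=m&(Y*s>24)&(abs(X)<140)
    if k.sum()>20:
        p=np.polyfit(X[k],Y[k],1);print('wall',s,k.sum(),'slope deg',round(np.degrees(p[0]),2),'Y at 0',round(p[1],1),'Yrange',np.round(np.percentile(Y[k],[1,99]),1))
k=(z>22)&(z<30)&(abs(Y)<20)
h,e=np.histogram(X[k],bins=np.arange(-160,161,2));print('dividers X:',[(e[i]+1,h[i]) for i in range(len(h)) if h[i]>15])
E
python3 car.py w4.png
```

```text
wall 1 915 slope deg -0.41 Y at 0 29.6 Yrange [26.9 31.6]
wall -1 920 slope deg -0.43 Y at 0 -28.2 Yrange [-31.  -26.2]
dividers X: [(np.int64(-27), np.int64(75)), (np.int64(27), np.int64(45)), (np.int64(29), np.int64(135)), (np.int64(31), np.int64(45)), (np.int64(85), np.int64(107)), (np.int64(87), np.int64(101))]
```

>>> servo_tool(
  increments=[
    {"delta_pos": [0, 0, 0.05], "rotation": [0, 0, 0], "fingers": 1},
    {"delta_pos": [0, 0, 0.08], "rotation": [0, 0, 0], "fingers": 1},
    {"delta_pos": [0, 0, 0.08], "rotation": [0, 0, 0], "fingers": 1},
    {"delta_pos": [0, 0, 0.05], "rotation": [0, 0, 0], "fingers": 1},
    {"delta_pos": [0, 0, 0.022], "rotation": [0, 0, 0], "fingers": 1},
  ],
)

```text
time_s: 16.23
tool_pos: [651.4, -284.9, 78.9]
eef_rot: [-0.356, -3.119, -0.002]
force: [1.1, 0.2, -0.4]
opening: 0.502
```

>>> servo_tool(
  increments=[
    {"delta_pos": [0, 0, 0.005], "rotation": [0, 0, 0], "fingers": 1},
    {"delta_pos": [0, 0, 0.002], "rotation": [0, 0, 0], "fingers": 1},
    {"delta_pos": [0, 0, 0], "rotation": [0, 0, 0], "fingers": 1},
    {"delta_pos": [0, 0, 0], "rotation": [0, 0, 0], "fingers": 1},
    {"delta_pos": [0, 0, 0], "rotation": [0, 0, 0], "fingers": 1},
  ],
)

```text
time_s: 16.85
tool_pos: [652.5, -285.5, 77.8]
eef_rot: [0.355, 3.121, -0.0]
force: [0.0, 0.3, -1.1]
opening: 0.501
```

```bash
python3 go.py 652.7 -285.4 76.5 76.8
```

```text
t 16.85 pos [ 652.5 -285.5   77.8] jaw 77.02 zaxis [ 0.001 -0.    -1.   ] F [ 0.   0.3 -1.1] op 0.501 q6 -1.85
shift now-axes [-0.0004, 0.0003, 0.0026] shift after-turn-axes [-0.0004, 0.0003, 0.0026] turn [-0.0002, 0.0012, 0.0074] dist 1
```

>>> servo_tool(
  increments=[
    {"delta_pos": [0, 0, 0.002], "rotation": [0, 0, 0], "fingers": 1},
    {"delta_pos": [0, 0, 0.001], "rotation": [0, 0, 0], "fingers": 1},
    {"delta_pos": [0, 0, 0], "rotation": [0, 0, 0], "fingers": 1},
    {"delta_pos": [0, 0, 0], "rotation": [0, 0, 0], "fingers": 1},
    {"delta_pos": [0, 0, 0], "rotation": [0, 0, 0], "fingers": 1},
  ],
)

```text
time_s: 17.48
tool_pos: [652.8, -285.7, 77.0]
eef_rot: [0.355, 3.12, -0.001]
force: [-1.8, 1.7, 6.5]
opening: 0.503
```

>>> servo_tool(
  increments=[
    {"delta_pos": [0, 0, 0], "rotation": [0, 0, 0], "fingers": -1},
    {"delta_pos": [0, 0, 0], "rotation": [0, 0, 0], "fingers": -1},
    {"delta_pos": [0, 0, 0], "rotation": [0, 0, 0], "fingers": -1},
    {"delta_pos": [0, 0, -0.05], "rotation": [0, 0, 0], "fingers": -1},
    {"delta_pos": [0, 0, -0.1], "rotation": [0, 0, 0], "fingers": -1},
  ],
)

```text
time_s: 18.1
tool_pos: [650.4, -284.5, 148.6]
eef_rot: [-0.355, -3.116, -0.004]
force: [0.5, -0.7, -0.1]
opening: 1.0
```

>>> servo_tool(
  increments=[
    {"delta_pos": [0, 0, -0.1], "rotation": [0, 0, 0.3], "fingers": -1},
    {"delta_pos": [0, 0, -0.07], "rotation": [0, 0, 0.3], "fingers": -1},
    {"delta_pos": [0, 0, 0], "rotation": [0, 0, 0.3], "fingers": -1},
    {"delta_pos": [0, 0, 0], "rotation": [0, 0, 0.3], "fingers": -1},
    {"delta_pos": [0, 0, 0], "rotation": [0, 0, 0.33], "fingers": -1},
  ],
)

```text
time_s: 18.73
tool_pos: [652.2, -285.4, 235.7]
eef_rot: [-1.552, -2.731, -0.0]
force: [-0.8, 1.0, 0.1]
opening: 0.998
```

```bash
python3 go.py 538 178.5 242 31
python3 - <<'E'
from h import *
d=grab('scene');save(d,'scene2.png')
E
```

```text
t 18.73 pos [ 652.2 -285.4  235.7] jaw 30.81 zaxis [-0.  0. -1.] F [-0.8  1.   0.1] op 0.998 q6 -1.05
shift now-axes [0.9138, 0.2789, -0.0123] shift after-turn-axes [0.9128, 0.282, -0.0125] turn [-0.0, -0.0004, -0.0065] dist 478
```

View pics/scene2.png

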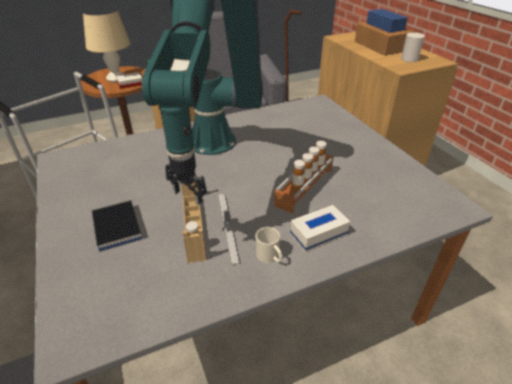

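>>> servo_tool(
  increments=[
    {"delta_pos": [0.06, 0.019, 0], "rotation": [0, 0, 0], "fingers": -1},
    {"delta_pos": [0.1, 0.031, 0], "rotation": [0, 0, 0], "fingers": -1},
    {"delta_pos": [0.1, 0.031, 0], "rotation": [0, 0, 0], "fingers": -1},
    {"delta_pos": [0.1, 0.031, 0], "rotation": [0, 0, 0], "fingers": -1},
    {"delta_pos": [0.1, 0.03, 0], "rotation": [0, 0, 0], "fingers": -1},
  ],
)

```text
time_s: 19.4
tool_pos: [593.6, -50.3, 235.7]
eef_rot: [-1.541, -2.738, -0.0]
force: [0.6, 0.1, -0.1]
opening: 0.996
```

>>> servo_tool(
  increments=[
    {"delta_pos": [0.1, 0.03, 0], "rotation": [0, 0, 0], "fingers": -1},
    {"delta_pos": [0.1, 0.03, 0], "rotation": [0, 0, 0], "fingers": -1},
    {"delta_pos": [0.1, 0.03, 0], "rotation": [0, 0, 0], "fingers": -1},
    {"delta_pos": [0.1, 0.03, 0], "rotation": [0, 0, 0], "fingers": -1},
    {"delta_pos": [0.054, 0.017, 0], "rotation": [0, 0, 0], "fingers": -1},
  ],
)

```text
time_s: 20.02
tool_pos: [534.5, 180.2, 235.8]
eef_rot: [-1.537, -2.739, -0.001]
force: [0.2, -0.3, 0.2]
opening: 1.002
```

>>> servo_tool(
  increments=[
    {"delta_pos": [0, 0, 0.03], "rotation": [0, 0, 0], "fingers": -1},
    {"delta_pos": [0, 0, 0], "rotation": [0, 0, 0], "fingers": -1},
    {"delta_pos": [0, 0, 0], "rotation": [0, 0, 0], "fingers": -1},
    {"delta_pos": [0, 0, 0], "rotation": [0, 0, 0], "fingers": -1},
    {"delta_pos": [0, 0, 0], "rotation": [0, 0, 0], "fingers": -1},
  ],
)

```text
time_s: 20.65
tool_pos: [535.9, 177.3, 221.1]
eef_rot: [1.545, 2.735, 0.001]
force: [-0.3, -0.4, 0.1]
opening: 1.001
```

```bash
python3 go.py 538.1 179.3 122 31; python3 caps.py w5.png
```

```text
t 20.65 pos [535.9 177.3 221.1] jaw 31.08 zaxis [ 0.  0. -1.] F [-0.3 -0.4  0.1] op 1.001 q6 -0.35
shift now-axes [0.0012, 0.0057, 0.1982] shift after-turn-axes [0.0012, 0.0058, 0.1982] turn [0.0009, 0.0002, 0.0025] dist 99
px [265.  17.] 2549 circle [481.2 275.8] 19.5 mean [484.  270.9 159.6]
px [269. 115.] 4401 circle [510.9 231.4] 20.1 mean [510.5 232.  159.7]
px [263. 216.] 3527 circle [537.9 179.8] 20.0 mean [537.2 181.  159.4]
rails c [604.9 166.1] size [219.8 386.8] ang 72.08 n 10283 zmed 77.2
```

Jar 2 is at about (538, 179.5). Descend, grip, lift.

>>> servo_tool(
  increments=[
    {"delta_pos": [0.002, 0.006, 0.03], "rotation": [0, 0, 0], "fingers": -1},
    {"delta_pos": [0, 0, 0.06], "rotation": [0, 0, 0], "fingers": -1},
    {"delta_pos": [0, 0, 0.06], "rotation": [0, 0, 0], "fingers": -1},
    {"delta_pos": [0, 0, 0.038], "rotation": [0, 0, 0], "fingers": -1},
    {"delta_pos": [0, 0, 0.01], "rotation": [0, 0, 0], "fingers": -1},
  ],
)

```text
time_s: 21.32
tool_pos: [536.2, 180.1, 119.7]
eef_rot: [-1.543, -2.733, 0.004]
force: [0.7, -0.4, 0.8]
opening: 1.001
```

>>> servo_tool(
  increments=[
    {"delta_pos": [0, 0, 0], "rotation": [0, 0, 0], "fingers": -1},
    {"delta_pos": [0, 0, 0], "rotation": [0, 0, 0], "fingers": 1},
    {"delta_pos": [0, 0, 0], "rotation": [0, 0, 0], "fingers": 1},
    {"delta_pos": [0, 0, 0], "rotation": [0, 0, 0], "fingers": 1},
    {"delta_pos": [0, 0, 0], "rotation": [0, 0, 0], "fingers": 1},
  ],
  squeeze=35,
)

```text
time_s: 21.95
tool_pos: [538.0, 180.3, 122.8]
eef_rot: [1.544, 2.735, 0.001]
force: [-1.2, -0.5, 6.1]
opening: 0.5
```

```bash
python3 go.py 597.2 -272.3 222 31.1
```

```text
t 21.95 pos [538.  180.3 122.8] jaw 31.12 zaxis [ 0.001  0.    -1.   ] F [-1.2 -0.5  6.1] op 0.5 q6 -0.34
shift now-axes [-0.8363, -0.3663, -0.1986] shift after-turn-axes [-0.8363, -0.3663, -0.1984] turn [0.0024, 0.0008, 0.0007] dist 467
```

>>> servo_tool(
  increments=[
    {"delta_pos": [0, 0, -0.05], "rotation": [0, 0, 0], "fingers": 1},
    {"delta_pos": [0, 0, -0.08], "rotation": [0, 0, 0], "fingers": 1},
    {"delta_pos": [0, 0, -0.07], "rotation": [0, 0, 0], "fingers": 1},
    {"delta_pos": [-0.056, -0.025, 0], "rotation": [0, 0, 0], "fingers": 1},
    {"delta_pos": [-0.09, -0.04, 0], "rotation": [0, 0, 0], "fingers": 1},
  ],
)

```text
time_s: 22.58
tool_pos: [547.7, 101.3, 222.5]
eef_rot: [1.54, 2.737, 0.002]
force: [0.3, -0.2, -0.6]
opening: 0.504
```

>>> servo_tool(
  increments=[
    {"delta_pos": [-0.1, -0.044, 0], "rotation": [0, 0, 0], "fingers": 1},
    {"delta_pos": [-0.1, -0.044, 0], "rotation": [0, 0, 0], "fingers": 1},
    {"delta_pos": [-0.1, -0.044, 0], "rotation": [0, 0, 0], "fingers": 1},
    {"delta_pos": [-0.1, -0.044, 0], "rotation": [0, 0, 0], "fingers": 1},
    {"delta_pos": [-0.1, -0.044, 0], "rotation": [0, 0, 0], "fingers": 1},
  ],
)

```text
time_s: 23.2
tool_pos: [582.4, -171.6, 221.7]
eef_rot: [-1.544, -2.736, -0.0]
force: [0.7, -0.0, -0.4]
opening: 0.498
```

>>> servo_tool(
  increments=[
    {"delta_pos": [-0.1, -0.044, 0], "rotation": [0, 0, 0], "fingers": 1},
    {"delta_pos": [-0.06, -0.026, 0], "rotation": [0, 0, 0], "fingers": 1},
    {"delta_pos": [-0.03, -0.011, 0], "rotation": [0, 0, 0], "fingers": 1},
    {"delta_pos": [0, 0, 0], "rotation": [0, 0, -0.3], "fingers": 1},
    {"delta_pos": [0, 0, 0], "rotation": [0, 0, -0.3], "fingers": 1},
  ],
)

```text
time_s: 23.82
tool_pos: [596.7, -271.2, 221.5]
eef_rot: [-1.089, -2.946, -0.001]
force: [0.8, 1.1, -1.4]
opening: 0.501
```

>>> servo_tool(
  increments=[
    {"delta_pos": [0, 0, 0], "rotation": [0, 0, -0.3], "fingers": 1},
    {"delta_pos": [0, 0, 0], "rotation": [0, 0, -0.3], "fingers": 1},
    {"delta_pos": [0, 0, 0], "rotation": [0, 0, -0.32], "fingers": 1},
    {"delta_pos": [0, 0, 0], "rotation": [0, 0, 0], "fingers": 1},
    {"delta_pos": [0, 0, 0], "rotation": [0, 0, 0], "fingers": 1},
  ],
)

```text
time_s: 24.45
tool_pos: [596.9, -271.4, 221.7]
eef_rot: [-0.367, -3.12, -0.001]
force: [0.7, -0.4, -1.5]
opening: 0.501
```

```bash
python3 go.py 597.2 -272.3 78 76.8; python3 car.py w6.png
```

```text
t 24.45 pos [ 596.9 -271.4  221.7] jaw 76.57 zaxis [-0.  0. -1.] F [ 0.7 -0.4 -1.5] op 0.501 q6 -1.87
shift now-axes [-0.0011, -0.0017, 0.2874] shift after-turn-axes [-0.001, -0.0016, 0.2874] turn [0.0008, -0.0008, -0.0076] dist 144
wall 1 943 slope deg -0.41 Y at 0 29.6 Yrange [27.2 32. ]
wall -1 933 slope deg -0.44 Y at 0 -28.2 Yrange [-30.6 -25.8]
dividers X: [(np.int64(-85), np.int64(45)), (np.int64(-31), np.int64(35)), (np.int64(-29), np.int64(125)), (np.int64(-27), np.int64(50)), (np.int64(27), np.int64(76)), (np.int64(29), np.int64(92)), (np.int64(31), np.int64(45))]
```

>>> servo_tool(
  increments=[
    {"delta_pos": [-0.001, -0.002, 0.05], "rotation": [0, 0, 0], "fingers": 1},
    {"delta_pos": [0, 0, 0.08], "rotation": [0, 0, 0], "fingers": 1},
    {"delta_pos": [0, 0, 0.08], "rotation": [0, 0, 0], "fingers": 1},
    {"delta_pos": [0, 0, 0.05], "rotation": [0, 0, 0], "fingers": 1},
    {"delta_pos": [0, 0, 0.022], "rotation": [0, 0, 0], "fingers": 1},
  ],
)

```text
time_s: 25.12
tool_pos: [596.3, -272.6, 79.1]
eef_rot: [-0.365, -3.118, -0.002]
force: [0.0, 0.0, -1.3]
opening: 0.501
```

>>> servo_tool(
  increments=[
    {"delta_pos": [0, 0, 0.005], "rotation": [0, 0, 0], "fingers": 1},
    {"delta_pos": [0, 0, 0.002], "rotation": [0, 0, 0], "fingers": 1},
    {"delta_pos": [0, 0, 0.002], "rotation": [0, 0, 0], "fingers": 1},
    {"delta_pos": [0, 0, 0.001], "rotation": [0, 0, 0], "fingers": 1},
    {"delta_pos": [0, 0, 0], "rotation": [0, 0, 0], "fingers": 1},
  ],
)

```text
time_s: 25.75
tool_pos: [597.9, -273.6, 76.9]
eef_rot: [0.363, 3.119, -0.001]
force: [-0.6, -0.0, 4.7]
opening: 0.502
```

```bash
python3 go.py 597.2 -272.3 76.5 76.8
```

```text
t 25.75 pos [ 597.9 -273.6   76.9] jaw 76.72 zaxis [ 0.002 -0.001 -1.   ] F [-0.6 -0.   4.7] op 0.502 q6 -1.87
shift now-axes [0.0019, 0.0022, 0.0007] shift after-turn-axes [0.0019, 0.0022, 0.0007] turn [-0.0008, 0.0033, -0.0028] dist 1
```

Contact felt, within 1.5 mm. Release and go to jar 3.

>>> servo_tool(
  increments=[
    {"delta_pos": [0, 0, 0], "rotation": [0, 0, 0], "fingers": -1},
    {"delta_pos": [0, 0, 0], "rotation": [0, 0, 0], "fingers": -1},
    {"delta_pos": [0, 0, 0], "rotation": [0, 0, 0], "fingers": -1},
    {"delta_pos": [0, 0, -0.05], "rotation": [0, 0, 0], "fingers": -1},
    {"delta_pos": [0, 0, -0.1], "rotation": [0, 0, 0], "fingers": -1},
  ],
)

```text
time_s: 26.38
tool_pos: [595.4, -272.2, 149.0]
eef_rot: [-0.363, -3.115, -0.004]
force: [1.1, -0.2, -0.4]
opening: 1.0
```

>>> servo_tool(
  increments=[
    {"delta_pos": [0, 0, -0.1], "rotation": [0, 0, 0.3], "fingers": -1},
    {"delta_pos": [0, 0, -0.05], "rotation": [0, 0, 0.3], "fingers": -1},
    {"delta_pos": [0, 0, 0], "rotation": [0, 0, 0.3], "fingers": -1},
    {"delta_pos": [0, 0, 0], "rotation": [0, 0, 0.3], "fingers": -1},
    {"delta_pos": [0, 0, 0], "rotation": [0, 0, 0.32], "fingers": -1},
  ],
)

```text
time_s: 27.0
tool_pos: [597.0, -273.1, 225.7]
eef_rot: [-1.551, -2.732, -0.0]
force: [-1.0, 0.3, 0.0]
opening: 1.0
```

```bash
python3 go.py 510.8 230.6 222 31
```

```text
t 27.0 pos [ 597.  -273.1  225.7] jaw 30.81 zaxis [-0.  0. -1.] F [-1.   0.3  0. ] op 1.0 q6 -1.07
shift now-axes [0.9536, 0.3679, 0.0077] shift after-turn-axes [0.9524, 0.371, 0.0075] turn [-0.0002, -0.0005, -0.0063] dist 511
```

>>> servo_tool(
  increments=[
    {"delta_pos": [0.06, 0.023, 0], "rotation": [0, 0, 0], "fingers": -1},
    {"delta_pos": [0.1, 0.039, 0], "rotation": [0, 0, 0], "fingers": -1},
    {"delta_pos": [0.1, 0.039, 0], "rotation": [0, 0, 0], "fingers": -1},
    {"delta_pos": [0.1, 0.039, 0], "rotation": [0, 0, 0], "fingers": -1},
    {"delta_pos": [0.1, 0.039, 0], "rotation": [0, 0, 0], "fingers": -1},
  ],
)

```text
time_s: 27.62
tool_pos: [554.4, -28.5, 225.8]
eef_rot: [1.545, 2.736, 0.0]
force: [0.4, 1.1, 0.4]
opening: 0.997
```

>>> servo_tool(
  increments=[
    {"delta_pos": [0.1, 0.039, 0], "rotation": [0, 0, 0], "fingers": -1},
    {"delta_pos": [0.1, 0.039, 0], "rotation": [0, 0, 0], "fingers": -1},
    {"delta_pos": [0.1, 0.039, 0], "rotation": [0, 0, 0], "fingers": -1},
    {"delta_pos": [0.1, 0.039, 0], "rotation": [0, 0, 0], "fingers": -1},
    {"delta_pos": [0.094, 0.036, 0], "rotation": [0, 0, 0], "fingers": -1},
  ],
)

```text
time_s: 28.25
tool_pos: [508.9, 232.8, 225.9]
eef_rot: [1.544, 2.736, 0.0]
force: [0.7, 0.6, 0.1]
opening: 1.0
```

>>> servo_tool(
  increments=[
    {"delta_pos": [0, 0, 0], "rotation": [0, 0, 0], "fingers": -1},
    {"delta_pos": [0, 0, 0], "rotation": [0, 0, 0], "fingers": -1},
    {"delta_pos": [0, 0, 0], "rotation": [0, 0, 0], "fingers": -1},
    {"delta_pos": [0, 0, 0], "rotation": [0, 0, 0], "fingers": -1},
    {"delta_pos": [0, 0, 0], "rotation": [0, 0, 0], "fingers": -1},
  ],
)

```text
time_s: 28.88
tool_pos: [509.7, 230.2, 225.9]
eef_rot: [-1.546, -2.735, 0.0]
force: [0.2, -0.5, -0.0]
opening: 1.003
```

```bash
python3 go.py 510.8 230.6 122 31; python3 caps.py w7.png
```

```text
t 28.88 pos [509.7 230.2 225.9] jaw 31.05 zaxis [-0.  0. -1.] F [ 0.2 -0.5 -0. ] op 1.003 q6 -0.24
shift now-axes [-0.0004, 0.0022, 0.2077] shift after-turn-axes [-0.0004, 0.0022, 0.2077] turn [-0.0, -0.0, 0.0016] dist 104
px [260.  19.] 2789 circle [452.7 327.5] 19.5 mean [455.7 322.5 159.6]
px [255. 117.] 4154 circle [478.9 279.2] 20.0 mean [478.7 279.8 159.7]
px [260. 214.] 3375 circle [510.8 231.9] 20.1 mean [509.9 232.9 159.4]
rails c [596.7 262.6] size [271.3 302. ] ang 31.32 n 8911 zmed 77.4
```

>>> servo_tool(
  increments=[
    {"delta_pos": [0.001, 0.002, 0.03], "rotation": [0, 0, 0], "fingers": -1},
    {"delta_pos": [0, 0, 0.06], "rotation": [0, 0, 0], "fingers": -1},
    {"delta_pos": [0, 0, 0.06], "rotation": [0, 0, 0], "fingers": -1},
    {"delta_pos": [0, 0, 0.04], "rotation": [0, 0, 0], "fingers": -1},
    {"delta_pos": [0, 0, 0.018], "rotation": [0, 0, 0], "fingers": -1},
  ],
)

```text
time_s: 29.55
tool_pos: [508.9, 231.6, 119.8]
eef_rot: [-1.543, -2.734, 0.003]
force: [-0.3, 0.9, 0.1]
opening: 1.0
```

>>> servo_tool(
  increments=[
    {"delta_pos": [0, 0, 0], "rotation": [0, 0, 0], "fingers": -1},
    {"delta_pos": [0, 0, 0], "rotation": [0, 0, 0], "fingers": 1},
    {"delta_pos": [0, 0, 0], "rotation": [0, 0, 0], "fingers": 1},
    {"delta_pos": [0, 0, 0], "rotation": [0, 0, 0], "fingers": 1},
    {"delta_pos": [0, 0, 0], "rotation": [0, 0, 0], "fingers": 1},
  ],
)

```text
time_s: 30.18
tool_pos: [510.6, 232.1, 122.8]
eef_rot: [1.544, 2.735, 0.002]
force: [-1.8, -1.0, 6.1]
opening: 0.503
```

```bash
python3 go.py 540.7 -259.1 222 31.1
```

```text
t 30.18 pos [510.6 232.1 122.8] jaw 31.12 zaxis [ 0.001  0.    -1.   ] F [-1.8 -1.   6.1] op 0.503 q6 -0.24
shift now-axes [-0.8722, -0.4558, -0.1987] shift after-turn-axes [-0.8722, -0.4558, -0.1983] turn [0.0028, 0.0006, 0.0006] dist 502
```

>>> servo_tool(
  increments=[
    {"delta_pos": [0, 0, -0.05], "rotation": [0, 0, 0], "fingers": 1},
    {"delta_pos": [0, 0, -0.08], "rotation": [0, 0, 0], "fingers": 1},
    {"delta_pos": [0, 0, -0.07], "rotation": [0, 0, 0], "fingers": 1},
    {"delta_pos": [-0.05, -0.026, 0], "rotation": [0, 0, 0], "fingers": 1},
    {"delta_pos": [-0.09, -0.047, 0], "rotation": [0, 0, 0], "fingers": 1},
  ],
)

```text
time_s: 30.8
tool_pos: [515.4, 153.5, 222.6]
eef_rot: [1.54, 2.737, 0.003]
force: [-0.1, -0.4, -1.6]
opening: 0.502
```

>>> servo_tool(
  increments=[
    {"delta_pos": [-0.1, -0.052, 0], "rotation": [0, 0, 0], "fingers": 1},
    {"delta_pos": [-0.1, -0.052, 0], "rotation": [0, 0, 0], "fingers": 1},
    {"delta_pos": [-0.1, -0.052, 0], "rotation": [0, 0, 0], "fingers": 1},
    {"delta_pos": [-0.1, -0.052, 0], "rotation": [0, 0, 0], "fingers": 1},
    {"delta_pos": [-0.1, -0.052, 0], "rotation": [0, 0, 0], "fingers": 1},
  ],
)

```text
time_s: 31.42
tool_pos: [532.7, -129.8, 221.9]
eef_rot: [1.544, 2.736, 0.001]
force: [0.4, 0.8, -1.2]
opening: 0.498
```

>>> servo_tool(
  increments=[
    {"delta_pos": [-0.1, -0.053, 0], "rotation": [0, 0, 0], "fingers": 1},
    {"delta_pos": [-0.09, -0.047, 0], "rotation": [0, 0, 0], "fingers": 1},
    {"delta_pos": [-0.042, -0.023, 0], "rotation": [0, 0, 0], "fingers": 1},
    {"delta_pos": [0, 0, 0], "rotation": [0, 0, -0.3], "fingers": 1},
    {"delta_pos": [0, 0, 0], "rotation": [0, 0, -0.3], "fingers": 1},
  ],
)

```text
time_s: 32.05
tool_pos: [539.9, -258.8, 221.5]
eef_rot: [-1.09, -2.945, -0.001]
force: [-0.0, -0.2, -1.7]
opening: 0.505
```

>>> servo_tool(
  increments=[
    {"delta_pos": [0, 0, 0], "rotation": [0, 0, -0.3], "fingers": 1},
    {"delta_pos": [0, 0, 0], "rotation": [0, 0, -0.3], "fingers": 1},
    {"delta_pos": [0, 0, 0], "rotation": [0, 0, -0.325], "fingers": 1},
    {"delta_pos": [0, 0, 0], "rotation": [0, 0, 0], "fingers": 1},
    {"delta_pos": [0, 0, 0], "rotation": [0, 0, 0], "fingers": 1},
  ],
)

```text
time_s: 32.67
tool_pos: [540.1, -258.6, 221.7]
eef_rot: [-0.364, -3.12, -0.001]
force: [-0.7, 0.3, -1.7]
opening: 0.506
```

```bash
python3 go.py 540.7 -259.1 78 76.8; python3 car.py w8.png
```

```text
t 32.67 pos [ 540.1 -258.6  221.7] jaw 76.71 zaxis [-0.  0. -1.] F [-0.7  0.3 -1.7] op 0.506 q6 -1.9
shift now-axes [-0.0014, -0.0008, 0.2874] shift after-turn-axes [-0.0013, -0.0007, 0.2874] turn [0.0008, -0.0008, -0.0031] dist 144
wall 1 941 slope deg -0.42 Y at 0 29.5 Yrange [27.5 32.4]
wall -1 928 slope deg -0.44 Y at 0 -28.3 Yrange [-30.2 -25.4]
dividers X: [(np.int64(-143), np.int64(21)), (np.int64(-141), np.int64(64)), (np.int64(-89), np.int64(28)), (np.int64(-87), np.int64(109)), (np.int64(-85), np.int64(92)), (np.int64(-31), np.int64(66)), (np.int64(-29), np.int64(86)), (np.int64(-27), np.int64(42))]
```

>>> servo_tool(
  increments=[
    {"delta_pos": [-0.001, -0.001, 0.05], "rotation": [0, 0, 0], "fingers": 1},
    {"delta_pos": [0, 0, 0.08], "rotation": [0, 0, 0], "fingers": 1},
    {"delta_pos": [0, 0, 0.08], "rotation": [0, 0, 0], "fingers": 1},
    {"delta_pos": [0, 0, 0.05], "rotation": [0, 0, 0], "fingers": 1},
    {"delta_pos": [0, 0, 0.022], "rotation": [0, 0, 0], "fingers": 1},
  ],
)

```text
time_s: 33.35
tool_pos: [539.8, -259.1, 79.2]
eef_rot: [-0.361, -3.118, -0.002]
force: [0.0, -0.3, -1.9]
opening: 0.499
```

>>> servo_tool(
  increments=[
    {"delta_pos": [0, 0, 0.005], "rotation": [0, 0, 0], "fingers": 1},
    {"delta_pos": [0, 0, 0.002], "rotation": [0, 0, 0], "fingers": 1},
    {"delta_pos": [0, 0, 0.002], "rotation": [0, 0, 0], "fingers": 1},
    {"delta_pos": [0, 0, 0.001], "rotation": [0, 0, 0], "fingers": 1},
    {"delta_pos": [0, 0, 0], "rotation": [0, 0, 0], "fingers": 1},
  ],
)

```text
time_s: 33.98
tool_pos: [541.3, -260.2, 76.9]
eef_rot: [0.359, 3.119, -0.001]
force: [-0.8, 0.8, 6.0]
opening: 0.499
```

```bash
python3 go.py 540.7 -259.1 76.5 76.8
```

```text
t 33.98 pos [ 541.3 -260.2   76.9] jaw 76.87 zaxis [ 0.002 -0.001 -1.   ] F [-0.8  0.8  6. ] op 0.499 q6 -1.9
shift now-axes [0.0017, 0.0018, 0.0007] shift after-turn-axes [0.0017, 0.0018, 0.0007] turn [-0.001, 0.0035, 0.0022] dist 1
```

>>> servo_tool(
  increments=[
    {"delta_pos": [0, 0, 0], "rotation": [0, 0, 0], "fingers": -1},
    {"delta_pos": [0, 0, 0], "rotation": [0, 0, 0], "fingers": -1},
    {"delta_pos": [0, 0, 0], "rotation": [0, 0, 0], "fingers": -1},
    {"delta_pos": [0, 0, -0.05], "rotation": [0, 0, 0], "fingers": -1},
    {"delta_pos": [0, 0, -0.1], "rotation": [0, 0, 0], "fingers": -1},
  ],
)

```text
time_s: 34.6
tool_pos: [538.9, -258.7, 149.3]
eef_rot: [-0.359, -3.116, -0.004]
force: [0.8, -0.4, 0.3]
opening: 1.0
```

>>> servo_tool(
  increments=[
    {"delta_pos": [0, 0, -0.1], "rotation": [0, 0, 0.3], "fingers": -1},
    {"delta_pos": [0, 0, -0.05], "rotation": [0, 0, 0.3], "fingers": -1},
    {"delta_pos": [0, 0, 0], "rotation": [0, 0, 0.3], "fingers": -1},
    {"delta_pos": [0, 0, 0], "rotation": [0, 0, 0.3], "fingers": -1},
    {"delta_pos": [0, 0, 0], "rotation": [0, 0, 0.32], "fingers": -1},
  ],
)

```text
time_s: 35.22
tool_pos: [540.4, -259.6, 225.7]
eef_rot: [-1.548, -2.734, -0.0]
force: [0.3, 0.1, 0.4]
opening: 1.002
```

```bash
python3 go.py 479.3 278.4 222 31
```

```text
t 35.23 pos [ 540.4 -259.6  225.7] jaw 30.96 zaxis [-0.  0. -1.] F [0.3 0.1 0.4] op 1.002 q6 -1.1
shift now-axes [0.9857, 0.4487, 0.0077] shift after-turn-axes [0.9854, 0.4494, 0.0075] turn [-0.0001, -0.0005, -0.0014] dist 542
```

>>> servo_tool(
  increments=[
    {"delta_pos": [0.085, 0.038, 0], "rotation": [0, 0, 0], "fingers": -1},
    {"delta_pos": [0.1, 0.046, 0], "rotation": [0, 0, 0], "fingers": -1},
    {"delta_pos": [0.1, 0.046, 0], "rotation": [0, 0, 0], "fingers": -1},
    {"delta_pos": [0.1, 0.046, 0], "rotation": [0, 0, 0], "fingers": -1},
    {"delta_pos": [0.1, 0.046, 0], "rotation": [0, 0, 0], "fingers": -1},
  ],
)

```text
time_s: 35.85
tool_pos: [509.2, 6.8, 225.8]
eef_rot: [1.541, 2.738, 0.0]
force: [-0.0, -0.2, -0.1]
opening: 1.003
```

>>> servo_tool(
  increments=[
    {"delta_pos": [0.1, 0.046, 0], "rotation": [0, 0, 0], "fingers": -1},
    {"delta_pos": [0.1, 0.046, 0], "rotation": [0, 0, 0], "fingers": -1},
    {"delta_pos": [0.1, 0.045, 0], "rotation": [0, 0, 0], "fingers": -1},
    {"delta_pos": [0.1, 0.045, 0], "rotation": [0, 0, 0], "fingers": -1},
    {"delta_pos": [0.1, 0.045, 0], "rotation": [0, 0, 0], "fingers": -1},
  ],
)

```text
time_s: 36.48
tool_pos: [476.3, 279.5, 225.8]
eef_rot: [1.54, 2.738, 0.0]
force: [0.3, -0.1, -0.0]
opening: 0.997
```

>>> servo_tool(
  increments=[
    {"delta_pos": [0, 0, 0], "rotation": [0, 0, 0], "fingers": -1},
    {"delta_pos": [0, 0, 0], "rotation": [0, 0, 0], "fingers": -1},
    {"delta_pos": [0, 0, 0], "rotation": [0, 0, 0], "fingers": -1},
    {"delta_pos": [0, 0, 0], "rotation": [0, 0, 0], "fingers": -1},
    {"delta_pos": [0, 0, 0], "rotation": [0, 0, 0], "fingers": -1},
  ],
)

```text
time_s: 37.1
tool_pos: [477.1, 276.9, 225.9]
eef_rot: [-1.542, -2.737, -0.0]
force: [-0.0, -0.5, -0.7]
opening: 1.002
```

```bash
python3 go.py 479.3 278.6 122 31; python3 caps.py w9.png
```

```text
t 37.1 pos [477.1 276.9 225.9] jaw 31.19 zaxis [ 0.  0. -1.] F [-0.  -0.5 -0.7] op 1.002 q6 -0.14
shift now-axes [0.0006, 0.0054, 0.2078] shift after-turn-axes [0.0006, 0.0054, 0.2078] turn [0.0001, -0.0001, 0.0064] dist 104
px [267. 116.] 4199 circle [451.2 329.8] 20.0 mean [450.9 330.4 159.7]
px [262. 213.] 3381 circle [479.  279.5] 20.1 mean [478.1 280.7 159.4]
rails c [497.  248.6] size [ 86.3 302.9] ang 31.25 n 8943 zmed 77.6
```

>>> servo_tool(
  increments=[
    {"delta_pos": [0.002, 0.005, 0.03], "rotation": [0, 0, 0], "fingers": -1},
    {"delta_pos": [0, 0, 0.06], "rotation": [0, 0, 0], "fingers": -1},
    {"delta_pos": [0, 0, 0.06], "rotation": [0, 0, 0], "fingers": -1},
    {"delta_pos": [0, 0, 0.04], "rotation": [0, 0, 0], "fingers": -1},
    {"delta_pos": [0, 0, 0.018], "rotation": [0, 0, 0], "fingers": -1},
  ],
)

```text
time_s: 37.78
tool_pos: [477.4, 279.5, 119.8]
eef_rot: [-1.54, -2.736, 0.004]
force: [0.1, -0.1, 0.0]
opening: 1.001
```

>>> servo_tool(
  increments=[
    {"delta_pos": [0, 0, 0], "rotation": [0, 0, 0], "fingers": -1},
    {"delta_pos": [0, 0, 0], "rotation": [0, 0, 0], "fingers": 1},
    {"delta_pos": [0, 0, 0], "rotation": [0, 0, 0], "fingers": 1},
    {"delta_pos": [0, 0, 0], "rotation": [0, 0, 0], "fingers": 1},
    {"delta_pos": [0, 0, 0], "rotation": [0, 0, 0], "fingers": 1},
  ],
)

```text
time_s: 38.4
tool_pos: [478.9, 280.1, 122.8]
eef_rot: [1.54, 2.737, 0.002]
force: [-1.6, -1.3, 6.5]
opening: 0.498
```

```bash
python3 go.py 484.2 -245.9 222 31.1
```

```text
t 38.4 pos [478.9 280.1 122.8] jaw 31.27 zaxis [ 0.001  0.001 -1.   ] F [-1.6 -1.3  6.5] op 0.498 q6 -0.14
shift now-axes [-0.9046, -0.5368, -0.1991] shift after-turn-axes [-0.9062, -0.5343, -0.1984] turn [0.0028, 0.0002, 0.0057] dist 535
```

>>> servo_tool(
  increments=[
    {"delta_pos": [0, 0, -0.05], "rotation": [0, 0, 0], "fingers": 1},
    {"delta_pos": [0, 0, -0.08], "rotation": [0, 0, 0], "fingers": 1},
    {"delta_pos": [0, 0, -0.07], "rotation": [0, 0, 0], "fingers": 1},
    {"delta_pos": [-0.06, -0.036, 0], "rotation": [0, 0, 0], "fingers": 1},
    {"delta_pos": [-0.1, -0.059, 0], "rotation": [0, 0, 0], "fingers": 1},
  ],
)

```text
time_s: 39.02
tool_pos: [479.9, 187.1, 222.6]
eef_rot: [1.536, 2.739, 0.003]
force: [1.0, -0.9, -1.5]
opening: 0.503
```

>>> servo_tool(
  increments=[
    {"delta_pos": [-0.1, -0.059, 0], "rotation": [0, 0, 0], "fingers": 1},
    {"delta_pos": [-0.1, -0.059, 0], "rotation": [0, 0, 0], "fingers": 1},
    {"delta_pos": [-0.1, -0.059, 0], "rotation": [0, 0, 0], "fingers": 1},
    {"delta_pos": [-0.1, -0.059, 0], "rotation": [0, 0, 0], "fingers": 1},
    {"delta_pos": [-0.1, -0.059, 0], "rotation": [0, 0, 0], "fingers": 1},
  ],
)

```text
time_s: 39.65
tool_pos: [482.8, -105.2, 222.0]
eef_rot: [1.54, 2.737, 0.001]
force: [0.8, 0.7, -1.9]
opening: 0.5
```

>>> servo_tool(
  increments=[
    {"delta_pos": [-0.1, -0.059, 0], "rotation": [0, 0, 0], "fingers": 1},
    {"delta_pos": [-0.095, -0.056, 0], "rotation": [0, 0, 0], "fingers": 1},
    {"delta_pos": [-0.05, -0.032, 0], "rotation": [0, 0, 0], "fingers": 1},
    {"delta_pos": [0, 0, 0], "rotation": [0, 0, -0.3], "fingers": 1},
    {"delta_pos": [0, 0, 0], "rotation": [0, 0, -0.3], "fingers": 1},
  ],
)

```text
time_s: 40.28
tool_pos: [483.5, -246.8, 221.6]
eef_rot: [-1.087, -2.947, -0.0]
force: [1.0, 0.9, -1.8]
opening: 0.497
```

>>> servo_tool(
  increments=[
    {"delta_pos": [0, 0, 0], "rotation": [0, 0, -0.3], "fingers": 1},
    {"delta_pos": [0, 0, 0], "rotation": [0, 0, -0.3], "fingers": 1},
    {"delta_pos": [0, 0, 0], "rotation": [0, 0, -0.32], "fingers": 1},
    {"delta_pos": [0, 0, 0], "rotation": [0, 0, 0], "fingers": 1},
    {"delta_pos": [0, 0, 0], "rotation": [0, 0, 0], "fingers": 1},
  ],
)

```text
time_s: 40.9
tool_pos: [483.8, -246.2, 221.8]
eef_rot: [-0.364, -3.12, -0.0]
force: [0.4, -0.8, -2.2]
opening: 0.501
```

```bash
python3 go.py 484.2 -245.9 78 76.8; python3 car.py w10.png
```

```text
t 40.9 pos [ 483.8 -246.2  221.8] jaw 76.69 zaxis [-0.  0. -1.] F [ 0.4 -0.8 -2.2] op 0.501 q6 -1.94
shift now-axes [-0.0007, 0.0007, 0.2875] shift after-turn-axes [-0.0007, 0.0008, 0.2875] turn [0.0003, -0.0002, -0.0038] dist 144
wall 1 570 slope deg -0.42 Y at 0 29.5 Yrange [27.9 32.4]
wall -1 544 slope deg -0.51 Y at 0 -28.4 Yrange [-29.9 -25.4]
dividers X: [(np.int64(-145), np.int64(72)), (np.int64(-143), np.int64(66)), (np.int64(-89), np.int64(38)), (np.int64(-87), np.int64(97)), (np.int64(-85), np.int64(63))]
```

View pics/w10.png

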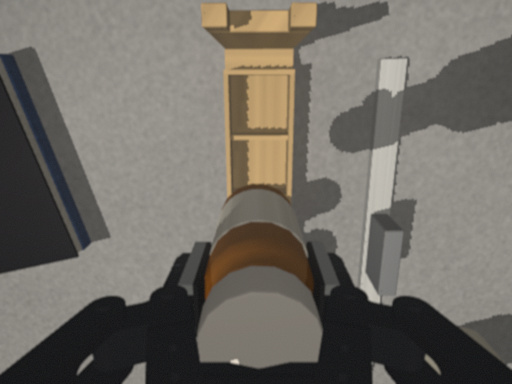

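>>> servo_tool(
  increments=[
    {"delta_pos": [-0.001, 0, 0.05], "rotation": [0, 0, 0], "fingers": 1},
    {"delta_pos": [0, 0, 0.08], "rotation": [0, 0, 0], "fingers": 1},
    {"delta_pos": [0, 0, 0.08], "rotation": [0, 0, 0], "fingers": 1},
    {"delta_pos": [0, 0, 0.05], "rotation": [0, 0, 0], "fingers": 1},
    {"delta_pos": [0, 0, 0.022], "rotation": [0, 0, 0], "fingers": 1},
  ],
)

```text
time_s: 41.58
tool_pos: [483.6, -245.9, 79.4]
eef_rot: [-0.361, -3.119, -0.002]
force: [0.3, 0.5, -1.4]
opening: 0.497
```

>>> servo_tool(
  increments=[
    {"delta_pos": [0, 0, 0.005], "rotation": [0, 0, 0], "fingers": 1},
    {"delta_pos": [0, 0, 0.002], "rotation": [0, 0, 0], "fingers": 1},
    {"delta_pos": [0, 0, 0.002], "rotation": [0, 0, 0], "fingers": 1},
    {"delta_pos": [0, 0, 0.001], "rotation": [0, 0, 0], "fingers": 1},
    {"delta_pos": [0, 0, 0], "rotation": [0, 0, 0], "fingers": 1},
  ],
)

```text
time_s: 42.2
tool_pos: [485.0, -246.8, 76.8]
eef_rot: [0.359, 3.119, -0.001]
force: [-0.7, 0.1, 5.3]
opening: 0.501
```

```bash
python3 go.py 484.2 -245.9 76.5 76.8
```

```text
t 42.2 pos [ 485.  -246.8   76.8] jaw 76.86 zaxis [ 0.002 -0.001 -1.   ] F [-0.7  0.1  5.3] op 0.501 q6 -1.94
shift now-axes [0.002, 0.0013, 0.0006] shift after-turn-axes [0.002, 0.0013, 0.0006] turn [-0.0011, 0.0034, 0.0021] dist 1
```

>>> servo_tool(
  increments=[
    {"delta_pos": [0, 0, 0], "rotation": [0, 0, 0], "fingers": -1},
    {"delta_pos": [0, 0, 0], "rotation": [0, 0, 0], "fingers": -1},
    {"delta_pos": [0, 0, 0], "rotation": [0, 0, 0], "fingers": -1},
    {"delta_pos": [0, 0, -0.05], "rotation": [0, 0, 0], "fingers": -1},
    {"delta_pos": [0, 0, -0.1], "rotation": [0, 0, 0], "fingers": -1},
  ],
)

```text
time_s: 42.82
tool_pos: [482.8, -245.3, 149.6]
eef_rot: [-0.359, -3.116, -0.004]
force: [0.9, 0.0, 0.6]
opening: 0.999
```

>>> servo_tool(
  increments=[
    {"delta_pos": [0, 0, -0.1], "rotation": [0, 0, 0.3], "fingers": -1},
    {"delta_pos": [0, 0, -0.05], "rotation": [0, 0, 0.3], "fingers": -1},
    {"delta_pos": [0, 0, 0], "rotation": [0, 0, 0.3], "fingers": -1},
    {"delta_pos": [0, 0, 0], "rotation": [0, 0, 0.3], "fingers": -1},
    {"delta_pos": [0, 0, 0], "rotation": [0, 0, 0.32], "fingers": -1},
  ],
)

```text
time_s: 43.45
tool_pos: [484.2, -246.2, 225.8]
eef_rot: [-1.548, -2.734, -0.0]
force: [0.6, -0.4, -0.7]
opening: 0.996
```

```bash
python3 go.py 451.8 328.5 222 31
```

```text
t 43.45 pos [ 484.2 -246.2  225.8] jaw 30.96 zaxis [-0.  0. -1.] F [ 0.6 -0.4 -0.7] op 0.996 q6 -1.14
shift now-axes [1.0189, 0.5358, 0.0078] shift after-turn-axes [1.0186, 0.5365, 0.0075] turn [-0.0001, -0.0006, -0.0013] dist 576
```

>>> servo_tool(
  increments=[
    {"delta_pos": [0.1, 0.053, 0], "rotation": [0, 0, 0], "fingers": -1},
    {"delta_pos": [0.1, 0.053, 0], "rotation": [0, 0, 0], "fingers": -1},
    {"delta_pos": [0.1, 0.053, 0], "rotation": [0, 0, 0], "fingers": -1},
    {"delta_pos": [0.1, 0.053, 0], "rotation": [0, 0, 0], "fingers": -1},
    {"delta_pos": [0.1, 0.053, 0], "rotation": [0, 0, 0], "fingers": -1},
  ],
)

```text
time_s: 44.08
tool_pos: [467.5, 37.8, 225.9]
eef_rot: [1.541, 2.737, 0.0]
force: [0.9, 0.1, -0.9]
opening: 0.995
```

>>> servo_tool(
  increments=[
    {"delta_pos": [0.1, 0.053, 0], "rotation": [0, 0, 0], "fingers": -1},
    {"delta_pos": [0.1, 0.053, 0], "rotation": [0, 0, 0], "fingers": -1},
    {"delta_pos": [0.1, 0.053, 0], "rotation": [0, 0, 0], "fingers": -1},
    {"delta_pos": [0.1, 0.053, 0], "rotation": [0, 0, 0], "fingers": -1},
    {"delta_pos": [0.1, 0.053, 0], "rotation": [0, 0, 0], "fingers": -1},
  ],
)

```text
time_s: 44.7
tool_pos: [450.9, 320.4, 225.8]
eef_rot: [1.54, 2.738, -0.0]
force: [1.2, -0.1, 0.6]
opening: 1.001
```

>>> servo_tool(
  increments=[
    {"delta_pos": [0.019, 0.007, 0], "rotation": [0, 0, 0], "fingers": -1},
    {"delta_pos": [0, 0, 0], "rotation": [0, 0, 0], "fingers": -1},
    {"delta_pos": [0, 0, 0], "rotation": [0, 0, 0], "fingers": -1},
    {"delta_pos": [0, 0, 0], "rotation": [0, 0, 0], "fingers": -1},
    {"delta_pos": [0, 0, 0], "rotation": [0, 0, 0], "fingers": -1},
  ],
)

```text
time_s: 45.32
tool_pos: [449.6, 327.6, 226.0]
eef_rot: [1.543, 2.737, 0.0]
force: [-0.3, 0.1, -0.4]
opening: 0.999
```

```bash
python3 go.py 451.3 329 122 31; python3 caps.py w11.png
```

```text
t 45.33 pos [449.6 327.6 226. ] jaw 31.19 zaxis [ 0.  0. -1.] F [-0.3  0.1 -0.4] op 0.999 q6 -0.04
shift now-axes [0.0008, 0.0043, 0.2079] shift after-turn-axes [0.0008, 0.0043, 0.2079] turn [0.0001, -0.0, 0.0062] dist 104
px [262. 213.] 3381 circle [451.2 330.1] 20.2 mean [450.3 331.3 159.4]
rails c [483.3 271.1] size [ 86.2 250.2] ang 31.24 n 6664 zmed 77.5
```

>>> servo_tool(
  increments=[
    {"delta_pos": [0.002, 0.004, 0.03], "rotation": [0, 0, 0], "fingers": -1},
    {"delta_pos": [0, 0, 0.06], "rotation": [0, 0, 0], "fingers": -1},
    {"delta_pos": [0, 0, 0.06], "rotation": [0, 0, 0], "fingers": -1},
    {"delta_pos": [0, 0, 0.04], "rotation": [0, 0, 0], "fingers": -1},
    {"delta_pos": [0, 0, 0.018], "rotation": [0, 0, 0], "fingers": -1},
  ],
)

```text
time_s: 46.0
tool_pos: [449.5, 329.8, 119.8]
eef_rot: [-1.54, -2.736, 0.004]
force: [1.0, 0.4, -0.1]
opening: 1.001
```

>>> servo_tool(
  increments=[
    {"delta_pos": [0, 0, 0], "rotation": [0, 0, 0], "fingers": -1},
    {"delta_pos": [0, 0, 0], "rotation": [0, 0, 0], "fingers": 1},
    {"delta_pos": [0, 0, 0], "rotation": [0, 0, 0], "fingers": 1},
    {"delta_pos": [0, 0, 0], "rotation": [0, 0, 0], "fingers": 1},
    {"delta_pos": [0, 0, 0], "rotation": [0, 0, 0], "fingers": 1},
  ],
)

```text
time_s: 46.62
tool_pos: [451.0, 330.7, 122.8]
eef_rot: [1.54, 2.737, 0.002]
force: [-1.9, -0.1, 5.9]
opening: 0.498
```

```bash
python3 go.py 428.7 -232.8 222 31.1
```

```text
t 46.62 pos [451.  330.7 122.8] jaw 31.27 zaxis [ 0.001  0.001 -1.   ] F [-1.9 -0.1  5.9] op 0.498 q6 -0.04
shift now-axes [-0.9401, -0.6228, -0.1994] shift after-turn-axes [-0.9419, -0.6203, -0.1984] turn [0.0029, -0.0001, 0.0057] dist 573
```

>>> servo_tool(
  increments=[
    {"delta_pos": [0, 0, -0.05], "rotation": [0, 0, 0], "fingers": 1},
    {"delta_pos": [0, 0, -0.08], "rotation": [0, 0, 0], "fingers": 1},
    {"delta_pos": [0, 0, -0.07], "rotation": [0, 0, 0], "fingers": 1},
    {"delta_pos": [-0.05, -0.033, 0], "rotation": [0, 0, 0], "fingers": 1},
    {"delta_pos": [-0.09, -0.06, 0], "rotation": [0, 0, 0], "fingers": 1},
  ],
)

```text
time_s: 47.25
tool_pos: [447.8, 246.8, 222.5]
eef_rot: [1.536, 2.739, 0.003]
force: [0.5, -1.2, -2.4]
opening: 0.504
```

>>> servo_tool(
  increments=[
    {"delta_pos": [-0.095, -0.063, 0], "rotation": [0, 0, 0], "fingers": 1},
    {"delta_pos": [-0.095, -0.063, 0], "rotation": [0, 0, 0], "fingers": 1},
    {"delta_pos": [-0.095, -0.063, 0], "rotation": [0, 0, 0], "fingers": 1},
    {"delta_pos": [-0.095, -0.063, 0], "rotation": [0, 0, 0], "fingers": 1},
    {"delta_pos": [-0.095, -0.063, 0], "rotation": [0, 0, 0], "fingers": 1},
  ],
)

```text
time_s: 47.88
tool_pos: [435.4, -40.1, 222.0]
eef_rot: [1.54, 2.737, 0.001]
force: [1.1, -0.5, -1.8]
opening: 0.496
```

>>> servo_tool(
  increments=[
    {"delta_pos": [-0.095, -0.063, 0], "rotation": [0, 0, 0], "fingers": 1},
    {"delta_pos": [-0.095, -0.063, 0], "rotation": [0, 0, 0], "fingers": 1},
    {"delta_pos": [-0.095, -0.063, 0], "rotation": [0, 0, 0], "fingers": 1},
    {"delta_pos": [-0.04, -0.025, 0], "rotation": [0, 0, 0], "fingers": 1},
    {"delta_pos": [0, 0, 0], "rotation": [0, 0, -0.3], "fingers": 1},
  ],
)

```text
time_s: 48.5
tool_pos: [428.6, -235.1, 221.7]
eef_rot: [1.32, 2.85, -0.001]
force: [-0.0, 0.4, -2.1]
opening: 0.501
```

>>> servo_tool(
  increments=[
    {"delta_pos": [0, 0, 0], "rotation": [0, 0, -0.3], "fingers": 1},
    {"delta_pos": [0, 0, 0], "rotation": [0, 0, -0.3], "fingers": 1},
    {"delta_pos": [0, 0, 0], "rotation": [0, 0, -0.3], "fingers": 1},
    {"delta_pos": [0, 0, 0], "rotation": [0, 0, -0.32], "fingers": 1},
    {"delta_pos": [0, 0, 0], "rotation": [0, 0, 0], "fingers": 1},
  ],
)

```text
time_s: 49.12
tool_pos: [428.5, -232.6, 221.7]
eef_rot: [-0.362, -3.121, -0.0]
force: [-0.0, 0.0, -1.3]
opening: 0.5
```

```bash
python3 go.py 428.7 -232.8 78 76.8; python3 car.py w12.png
```

```text
t 49.12 pos [ 428.5 -232.6  221.7] jaw 76.78 zaxis [-0.  0. -1.] F [-0.   0.  -1.3] op 0.5 q6 -1.98
shift now-axes [-0.0005, -0.0003, 0.2874] shift after-turn-axes [-0.0004, -0.0002, 0.2874] turn [0.0003, -0.0004, -0.0006] dist 144
wall 1 261 slope deg 0.04 Y at 0 30.4 Yrange [28.2 32.4]
wall -1 247 slope deg -0.51 Y at 0 -28.5 Yrange [-29.6 -25.4]
dividers X: [(np.int64(-147), np.int64(17)), (np.int64(-145), np.int64(84)), (np.int64(-143), np.int64(63))]
```

>>> servo_tool(
  increments=[
    {"delta_pos": [-0.001, 0, 0.05], "rotation": [0, 0, 0], "fingers": 1},
    {"delta_pos": [0, 0, 0.08], "rotation": [0, 0, 0], "fingers": 1},
    {"delta_pos": [0, 0, 0.08], "rotation": [0, 0, 0], "fingers": 1},
    {"delta_pos": [0, 0, 0.05], "rotation": [0, 0, 0], "fingers": 1},
    {"delta_pos": [0, 0, 0.022], "rotation": [0, 0, 0], "fingers": 1},
  ],
)

```text
time_s: 49.8
tool_pos: [428.5, -232.4, 79.5]
eef_rot: [-0.363, -3.119, -0.002]
force: [0.8, 0.2, -0.6]
opening: 0.505
```

>>> servo_tool(
  increments=[
    {"delta_pos": [0, 0, 0.005], "rotation": [0, 0, 0], "fingers": 1},
    {"delta_pos": [0, 0, 0.002], "rotation": [0, 0, 0], "fingers": 1},
    {"delta_pos": [0, 0, 0.002], "rotation": [0, 0, 0], "fingers": 1},
    {"delta_pos": [0, 0, 0.001], "rotation": [0, 0, 0], "fingers": 1},
    {"delta_pos": [0, 0, 0], "rotation": [0, 0, 0], "fingers": 1},
  ],
)

```text
time_s: 50.42
tool_pos: [429.9, -233.3, 76.8]
eef_rot: [0.359, 3.119, -0.001]
force: [-0.1, -0.1, 4.5]
opening: 0.496
```

```bash
python3 go.py 428.7 -232.8 76.5 76.8
```

```text
t 50.42 pos [ 429.9 -233.3   76.8] jaw 76.86 zaxis [ 0.002 -0.001 -1.   ] F [-0.1 -0.1  4.5] op 0.496 q6 -1.98
shift now-axes [0.0025, 0.0005, 0.0006] shift after-turn-axes [0.0025, 0.0005, 0.0006] turn [-0.0013, 0.0034, 0.002] dist 1
```

Release, rise, and move back so the top camera can see the bar.

>>> servo_tool(
  increments=[
    {"delta_pos": [0, 0, 0], "rotation": [0, 0, 0], "fingers": -1},
    {"delta_pos": [0, 0, 0], "rotation": [0, 0, 0], "fingers": -1},
    {"delta_pos": [0, 0, 0], "rotation": [0, 0, 0], "fingers": -1},
    {"delta_pos": [0, 0, -0.05], "rotation": [0, 0, 0], "fingers": -1},
    {"delta_pos": [0, 0, -0.1], "rotation": [0, 0, 0], "fingers": -1},
  ],
)

```text
time_s: 51.05
tool_pos: [427.7, -231.9, 149.9]
eef_rot: [-0.359, -3.117, -0.004]
force: [0.2, -1.2, 0.4]
opening: 1.005
```

>>> servo_tool(
  increments=[
    {"delta_pos": [0, 0, -0.1], "rotation": [0, 0, 0], "fingers": -1},
    {"delta_pos": [0, 0, -0.1], "rotation": [0, 0, 0], "fingers": -1},
    {"delta_pos": [0, 0.06, 0], "rotation": [0, 0, 0], "fingers": -1},
    {"delta_pos": [0, 0.1, 0], "rotation": [0, 0, 0], "fingers": -1},
    {"delta_pos": [0, 0.05, 0], "rotation": [0, 0, 0], "fingers": -1},
  ],
)

```text
time_s: 51.68
tool_pos: [452.9, -128.7, 250.9]
eef_rot: [-0.358, -3.121, -0.001]
force: [-0.6, 0.1, 0.6]
opening: 0.999
```

```bash
python3 go.py 560 -145 200 77.2
python3 - <<'E'
from h import *
d=grab('top');save(d,'top3.png')
d=wrist();save(d,'w13.png');W=cloud(d);z=W[...,2]
q=W[...,:2]-np.array([567,-144.])
n=np.array([.225,.974]);k=(q@n>-75)
rect(W[k&(z>45)&(z<62)],'grip');rect(W[k&(z>8)&(z<16)],'bar')
E
```

```text
t 51.67 pos [ 452.9 -128.7  250.9] jaw 76.91 zaxis [-0.     0.001 -1.   ] F [-0.6  0.1  0.6] op 0.999 q6 -1.77
shift now-axes [-0.2161, 0.0167, 0.1017] shift after-turn-axes [-0.2162, 0.0157, 0.1018] turn [0.0013, -0.0004, -0.0096] dist 120
grip c [638.3 -15.2] size [185.  284.9] ang 7.19 n 2259 zmed 53.2
bar c [612.9   0.9] size [314.7 335.5] ang 77.24 n 4394 zmed 11.6
```

View pics/w13.png

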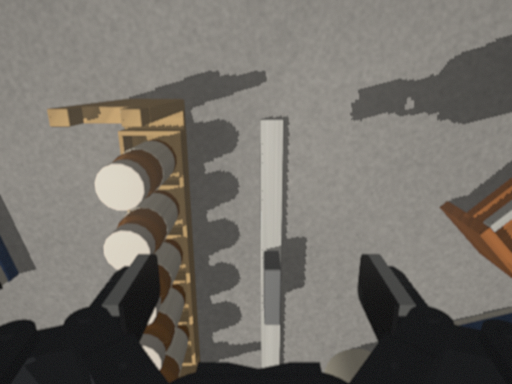

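View pics/top3.png

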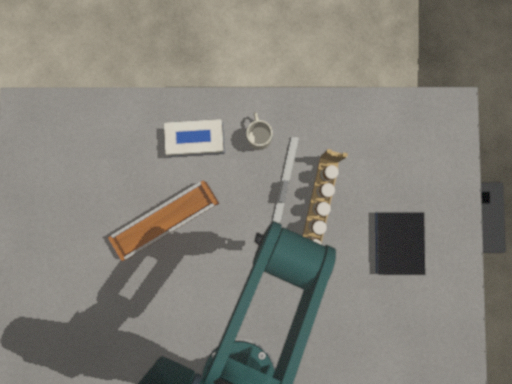

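```bash
cat > bar.py <<'E'
from h import *
import sys
d=wrist();save(d,sys.argv[1]);W=cloud(d);z=W[...,2]
v,u=np.mgrid[:384,:512];a,b,c,e=map(int,sys.argv[2:6]);r=(u>=a)&(u<=b)&(v>=c)&(v<=e)
rect(W[r&(z>50)&(z<62)],'grip');rect(W[r&(z>8)&(z<16)],'bar')
E
python3 bar.py w14.png 250 300 110 345
```

```text
grip c [ 596.6 -144.2] size [17.5 69.7] ang 77.41 n 954 zmed 56.4
bar c [ 558.1 -135.2] size [ 23.1 288.3] ang 77.23 n 3398 zmed 11.6
```

```bash
python3 go.py 596.6 -144.2 150 77.3
```

```text
t 51.83 pos [ 452.9 -129.8  250.7] jaw 77.01 zaxis [-0. -0. -1.] F [0.4 0.1 0. ] op 1.0 q6 -1.77
shift now-axes [-0.2865, 0.0365, 0.2014] shift after-turn-axes [-0.2866, 0.0351, 0.2015] turn [-0.0002, -0.0006, -0.0096] dist 176
```

>>> servo_tool(
  increments=[
    {"delta_pos": [-0.06, 0.007, 0.03], "rotation": [0, 0, -0.01], "fingers": -1},
    {"delta_pos": [-0.08, 0.01, 0.05], "rotation": [0, 0, 0], "fingers": -1},
    {"delta_pos": [-0.08, 0.01, 0.06], "rotation": [0, 0, 0], "fingers": -1},
    {"delta_pos": [-0.066, 0.008, 0.06], "rotation": [0, 0, 0], "fingers": -1},
    {"delta_pos": [0, 0, 0], "rotation": [0, 0, 0], "fingers": -1},
  ],
)

```text
time_s: 52.45
tool_pos: [596.7, -146.7, 147.7]
eef_rot: [-0.351, -3.118, -0.001]
force: [0.2, -0.2, -0.1]
opening: 1.001
```

>>> servo_tool(
  increments=[
    {"delta_pos": [0, 0, 0], "rotation": [0, 0, 0], "fingers": -1},
    {"delta_pos": [0, 0, 0], "rotation": [0, 0, 0], "fingers": -1},
    {"delta_pos": [0, 0, 0], "rotation": [0, 0, 0], "fingers": -1},
    {"delta_pos": [0, 0, 0], "rotation": [0, 0, 0], "fingers": -1},
    {"delta_pos": [0, 0, 0], "rotation": [0, 0, 0], "fingers": -1},
  ],
  squeeze=60,
)

```text
time_s: 53.08
tool_pos: [596.3, -145.4, 151.2]
eef_rot: [0.351, 3.121, -0.0]
force: [-0.5, 0.0, 0.4]
opening: 1.001
```

```bash
python3 go.py 596.6 -144.2 41 77.3; python3 bar.py w15.png 200 320 0 340
```

```text
t 53.08 pos [ 596.3 -145.4  151.2] jaw 77.18 zaxis [ 0. -0. -1.] F [-0.5  0.   0.4] op 1.001 q6 -1.7
shift now-axes [0.0001, 0.0025, 0.2204] shift after-turn-axes [-0.0, 0.0025, 0.2204] turn [0.0001, 0.0009, -0.0042] dist 110
grip c [ 597.1 -144.8] size [18.  69.4] ang 77.9 n 2595 zmed 56.6
bar c [ 608.1 -147.1] size [ 24.  284.2] ang 77.23 n 7506 zmed 11.7
```

View pics/w15.png

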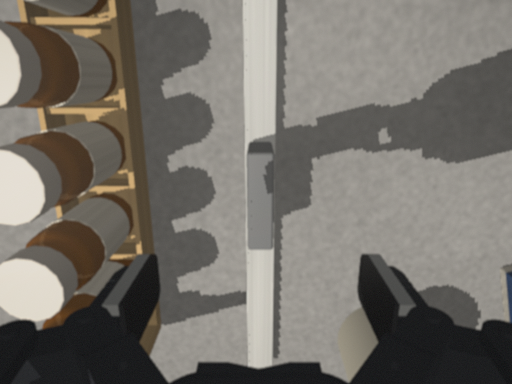

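>>> servo_tool(
  increments=[
    {"delta_pos": [-0.001, 0.002, 0.05], "rotation": [0, 0, 0], "fingers": -1},
    {"delta_pos": [0, 0, 0.07], "rotation": [0, 0, 0], "fingers": -1},
    {"delta_pos": [0, 0, 0.06], "rotation": [0, 0, 0], "fingers": -1},
    {"delta_pos": [0, 0, 0.03], "rotation": [0, 0, 0], "fingers": -1},
    {"delta_pos": [0, 0, 0.01], "rotation": [0, 0, 0], "fingers": -1},
  ],
)

```text
time_s: 53.75
tool_pos: [596.8, -144.5, 40.1]
eef_rot: [-0.351, -3.121, -0.001]
force: [0.3, -0.4, -0.5]
opening: 1.002
```

>>> servo_tool(
  increments=[
    {"delta_pos": [0, 0, 0], "rotation": [0, 0, 0], "fingers": 1},
    {"delta_pos": [0, 0, 0], "rotation": [0, 0, 0], "fingers": 1},
    {"delta_pos": [0, 0, 0], "rotation": [0, 0, 0], "fingers": 1},
    {"delta_pos": [0, 0, 0], "rotation": [0, 0, 0], "fingers": 1},
    {"delta_pos": [0, 0, 0], "rotation": [0, 0, 0], "fingers": 1},
  ],
)

```text
time_s: 54.38
tool_pos: [597.6, -144.7, 41.6]
eef_rot: [0.351, 3.121, -0.0]
force: [0.5, 1.3, 6.4]
opening: 0.201
```

```bash
python3 go.py 597 -144.7 41 77.3
```

```text
t 54.38 pos [ 597.6 -144.7   41.6] jaw 77.17 zaxis [ 0.001 -0.    -1.   ] F [0.5 1.3 6.4] op 0.201 q6 -1.7
shift now-axes [0.0011, -0.0002, 0.0011] shift after-turn-axes [0.0011, -0.0002, 0.0011] turn [0.0, 0.0023, -0.0044] dist 1
```

>>> servo_tool(
  increments=[
    {"delta_pos": [0, 0, -0.02], "rotation": [0, 0, 0], "fingers": 1},
    {"delta_pos": [0, 0, -0.08], "rotation": [0, 0, 0], "fingers": 1},
    {"delta_pos": [0, 0, -0.1], "rotation": [0, 0, 0], "fingers": 1},
    {"delta_pos": [0, 0, -0.1], "rotation": [0, 0, 0], "fingers": 1},
    {"delta_pos": [0, 0, -0.05], "rotation": [0, 0, 0], "fingers": 1},
  ],
)

```text
time_s: 55.0
tool_pos: [597.8, -144.9, 219.1]
eef_rot: [0.351, 3.118, -0.001]
force: [0.2, 0.6, -2.4]
opening: 0.2
```

```bash
python3 go.py 540.7 -259.4 216 76.8
```

```text
t 55.0 pos [ 597.8 -144.9  219.1] jaw 77.17 zaxis [ 0.003 -0.001 -1.   ] F [ 0.2  0.6 -2.4] op 0.2 q6 -1.7
shift now-axes [0.0606, -0.2486, 0.006] shift after-turn-axes [0.059, -0.249, 0.0062] turn [-0.0008, 0.0068, 0.0124] dist 128
```

>>> servo_tool(
  increments=[
    {"delta_pos": [0.01, -0.04, 0], "rotation": [0, 0, 0.01], "fingers": 1},
    {"delta_pos": [0.015, -0.07, 0], "rotation": [0, 0, 0], "fingers": 1},
    {"delta_pos": [0.015, -0.07, 0], "rotation": [0, 0, 0], "fingers": 1},
    {"delta_pos": [0.015, -0.05, 0], "rotation": [0, 0, 0], "fingers": 1},
    {"delta_pos": [0.004, -0.018, 0], "rotation": [0, 0, 0], "fingers": 1},
  ],
)

```text
time_s: 55.62
tool_pos: [537.9, -260.0, 214.2]
eef_rot: [-0.362, -3.117, -0.002]
force: [0.2, 0.6, -3.0]
opening: 0.201
```

>>> servo_tool(
  increments=[
    {"delta_pos": [0, 0, 0], "rotation": [0, 0, 0], "fingers": 1},
    {"delta_pos": [0, 0, 0], "rotation": [0, 0, 0], "fingers": 1},
    {"delta_pos": [0, 0, 0], "rotation": [0, 0, 0], "fingers": 1},
    {"delta_pos": [0, 0, 0], "rotation": [0, 0, 0], "fingers": 1},
    {"delta_pos": [0, 0, 0], "rotation": [0, 0, 0], "fingers": 1},
  ],
)

```text
time_s: 56.25
tool_pos: [540.5, -258.4, 215.8]
eef_rot: [0.358, 3.121, 0.0]
force: [0.1, 0.4, -2.9]
opening: 0.201
```

```bash
python3 go.py 540.7 -259.3 165 76.8
python3 - <<'E'
from h import *
d=grab('top');save(d,'top4.png')
d=grab('scene');cv2.imwrite('pics/scene4.png',cv2.resize(cv2.cvtColor(d['image'],cv2.COLOR_RGB2BGR)[140:290,90:300],None,fx=3,fy=3,interpolation=cv2.INTER_CUBIC))
d=wrist();save(d,'w16.png');W=cloud(d);z=W[...,2];v,u=np.mgrid[:384,:512]
rect(W[(z>180)&(z<195)],'bar top')
c0=np.array([540.7,-259.1]);th=np.radians(-13.2);ax=np.array([np.cos(th),np.sin(th)]);n=np.array([-ax[1],ax[0]])
q=W[...,:2]-c0;X=q@ax;Y=q@n
k=(z>136)&(z<148)&(abs(Y)<45)
print('prong top X',np.round(np.percentile(X[k],[2,50,98]),1) if k.sum() else None)
h,e=np.histogram(Y[k],bins=np.arange(-40,41,2));print([(e[i]+1,h[i]) for i in range(40) if h[i]>3])
b=(z>178)&(z<195);print('bar Y by X',[(x,np.round(Y[b&(abs(X-x)<10)].mean(),1),np.round(np.ptp(Y[b&(abs(X-x)<10)]),1)) for x in(-150,-100,-60,60,100) if (b&(abs(X-x)<10)).sum()>10],'Xmin',X[b].min(),'Xmax',X[b].max())
E
```

```text
t 56.25 pos [ 540.5 -258.4  215.8] jaw 76.91 zaxis [ 0.  0. -1.] F [ 0.1  0.4 -2.9] op 0.201 q6 -1.9
shift now-axes [-0.0009, -0.0017, 0.1017] shift after-turn-axes [-0.0009, -0.0017, 0.1017] turn [0.0002, 0.0001, 0.0035] dist 51
bar top c [ 478.4 -244.2] size [24.2 88.9] ang 76.85 n 10343 zmed 186.1
prong top X None
[]
bar Y by X [(-100, np.float64(0.3), np.float64(24.1)), (-60, np.float64(0.3), np.float64(24.1))] Xmin -108.47027389442174 Xmax -19.570786589608776
```

View pics/w16.png

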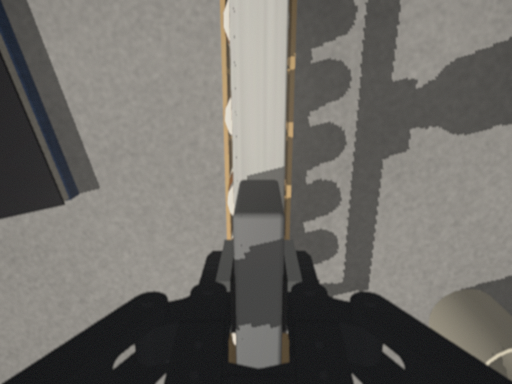

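View pics/scene4.png

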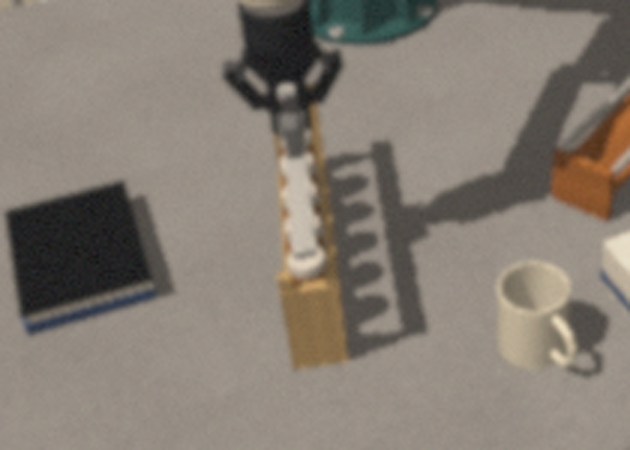

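>>> servo_tool(
  increments=[
    {"delta_pos": [-0.001, -0.001, 0.02], "rotation": [0, 0, 0.003], "fingers": 1},
    {"delta_pos": [0, 0, 0.03], "rotation": [0, 0, 0], "fingers": 1},
    {"delta_pos": [0, 0, 0.025], "rotation": [0, 0, 0], "fingers": 1},
    {"delta_pos": [0, 0, 0.015], "rotation": [0, 0, 0], "fingers": 1},
    {"delta_pos": [0, 0, 0.006], "rotation": [0, 0, 0], "fingers": 1},
  ],
)

```text
time_s: 57.02
tool_pos: [540.3, -259.1, 166.9]
eef_rot: [-0.362, -3.12, -0.001]
force: [-0.8, 0.9, -3.3]
opening: 0.204
```

>>> servo_tool(
  increments=[
    {"delta_pos": [0, 0, 0], "rotation": [0, 0, 0], "fingers": 1},
    {"delta_pos": [0, 0, 0.002], "rotation": [0, 0, 0], "fingers": 1},
    {"delta_pos": [0, 0, 0.002], "rotation": [0, 0, 0], "fingers": 1},
    {"delta_pos": [0, 0, 0.001], "rotation": [0, 0, 0], "fingers": 1},
    {"delta_pos": [0, 0, 0], "rotation": [0, 0, 0], "fingers": 1},
  ],
)

```text
time_s: 57.65
tool_pos: [540.6, -259.3, 165.3]
eef_rot: [0.362, 3.121, 0.0]
force: [0.0, 1.3, -3.1]
opening: 0.203
```

```bash
python3 go.py 540.7 -259.3 163.5 76.8
```

```text
t 57.65 pos [ 540.6 -259.3  165.3] jaw 76.78 zaxis [ 0.  0. -1.] F [ 0.   1.3 -3.1] op 0.203 q6 -1.9
shift now-axes [-0.0001, 0.0001, 0.0037] shift after-turn-axes [-0.0001, 0.0001, 0.0037] turn [0.0001, 0.0001, -0.0007] dist 2
```

>>> servo_tool(
  increments=[
    {"delta_pos": [0, 0, 0.002], "rotation": [0, 0, 0], "fingers": 1},
    {"delta_pos": [0, 0, 0.002], "rotation": [0, 0, 0], "fingers": 1},
    {"delta_pos": [0, 0, 0.001], "rotation": [0, 0, 0], "fingers": 1},
    {"delta_pos": [0, 0, 0], "rotation": [0, 0, 0], "fingers": 1},
    {"delta_pos": [0, 0, 0], "rotation": [0, 0, 0], "fingers": 1},
  ],
)

```text
time_s: 58.28
tool_pos: [540.7, -259.3, 163.6]
eef_rot: [0.361, 3.12, -0.0]
force: [-2.8, 0.8, 6.1]
opening: 0.2
```

```bash
python3 go.py 540.7 -259.3 163.5 76.8
```

```text
t 58.27 pos [ 540.7 -259.3  163.6] jaw 76.78 zaxis [ 0. -0. -1.] F [-2.8  0.8  6.1] op 0.2 q6 -1.9
shift now-axes [-0.0001, 0.0001, 0.0001] shift after-turn-axes [-0.0001, 0.0001, 0.0001] turn [-0.0002, 0.0007, -0.0005] dist 0
```

Seated at the expected 163.6 mm with contact force. Release, rise and look from clear of it.

>>> servo_tool(
  increments=[
    {"delta_pos": [0, 0, 0], "rotation": [0, 0, 0], "fingers": -1},
    {"delta_pos": [0, 0, 0], "rotation": [0, 0, 0], "fingers": -1},
    {"delta_pos": [0, 0, 0], "rotation": [0, 0, 0], "fingers": -1},
    {"delta_pos": [0, 0, -0.05], "rotation": [0, 0, 0], "fingers": -1},
    {"delta_pos": [0, 0, -0.1], "rotation": [0, 0, 0], "fingers": -1},
  ],
)

```text
time_s: 58.9
tool_pos: [539.2, -258.5, 236.3]
eef_rot: [-0.361, -3.116, -0.004]
force: [0.1, -1.3, 0.6]
opening: 0.999
```

>>> servo_tool(
  increments=[
    {"delta_pos": [0, 0, -0.1], "rotation": [0, 0, 0], "fingers": -1},
    {"delta_pos": [0.03, 0.07, -0.04], "rotation": [0, 0, 0], "fingers": -1},
    {"delta_pos": [0.03, 0.1, 0], "rotation": [0, 0, 0], "fingers": -1},
    {"delta_pos": [0.03, 0.1, 0], "rotation": [0, 0, 0], "fingers": -1},
    {"delta_pos": [0.03, 0.1, 0], "rotation": [0, 0, 0], "fingers": -1},
  ],
)

```text
time_s: 59.52
tool_pos: [524.3, -64.1, 307.9]
eef_rot: [0.362, 3.12, 0.0]
force: [1.5, -0.4, 0.2]
opening: 0.999
```

>>> servo_tool(
  increments=[
    {"delta_pos": [0.03, 0.1, 0], "rotation": [0, 0, 0], "fingers": -1},
    {"delta_pos": [0.03, 0.1, 0], "rotation": [0, 0, 0], "fingers": -1},
    {"delta_pos": [0, 0.1, 0], "rotation": [0, 0, 0], "fingers": -1},
    {"delta_pos": [0, 0, 0], "rotation": [0, 0, 0], "fingers": -1},
    {"delta_pos": [0, 0, 0], "rotation": [0, 0, 0], "fingers": -1},
  ],
)

```text
time_s: 60.15
tool_pos: [529.5, 87.2, 307.7]
eef_rot: [-0.36, -3.12, 0.001]
force: [0.2, 0.8, 0.5]
opening: 1.001
```

```bash
python3 - <<'E'
from h import *
for n in['top','scene']:
    d=grab(n);save(d,n+'5.png');np.savez(n+'5.npz',**d)
d=dict(np.load('top5.npz'));W=cloud(d);z=W[...,2]
cv2.imwrite('pics/top5z.png',cv2.resize(cv2.cvtColor(d['image'],cv2.COLOR_RGB2BGR)[130:290,250:440],None,fx=3.7,fy=3.7,interpolation=cv2.INTER_CUBIC))
s=dict(np.load('scene5.npz'))
cv2.imwrite('pics/scene5z.png',cv2.resize(cv2.cvtColor(s['image'],cv2.COLOR_RGB2BGR)[150:280,140:330],None,fx=4,fy=4,interpolation=cv2.INTER_CUBIC))
c0=np.array([540.7,-259.1]);th=np.radians(-13.2);ax=np.array([np.cos(th),np.sin(th)]);n=np.array([-ax[1],ax[0]])
q=W[...,:2]-c0;X=q@ax;Y=q@n;near=(abs(Y)<60)&(abs(X)<210)
rect(W[near&(z>124)&(z<145)],'bar+prongs');rect(W[near&(z>165)&(z<190)],'grip')
b=near&(z>124)&(z<139)&(abs(Y)<14);print('bar X ends',np.round([X[b].min(),X[b].max()],1),'z by X',[(x,round(float(np.median(z[b&(abs(X-x)<12)])),1)) for x in(-160,-100,-60,60,100,160)])
k=near&(z>100)&(z<120);print('caps seen n',k.sum())
u,v=np.meshgrid(np.arange(512),np.arange(384))
for nm,(a,b_,c,e) in dict(gb=(155,230,110,165),mug=(240,280,110,150),nb=(365,430,205,280)).items():
    rect(W[(u>a)&(u<b_)&(v>c)&(v<e)&(z>15)],nm)
E
python3 go.py 540.7 -259.3 163.5 76.8
```

```text
bar+prongs c [ 541.4 -259.5] size [ 61.4 370.4] ang 76.71 n 1007 zmed 133.5
grip c [ 541.  -259.6] size [18.  69.3] ang 76.7 n 169 zmed 178.2
bar X ends [-184.4  186. ] z by X [(-160, 133.7), (-100, 133.7), (-60, 133.4), (60, 132.6), (100, 133.8), (160, 133.0)]
caps seen n 206
gb c [768.4 139.2] size [101.7 180.6] ang 3.68 n 1994 zmed 69.2
mug c [787.2 -72.8] size [ 78.2 103.1] ang 69.69 n 328 zmed 71.5
nb c [ 430.1 -521.7] size [153.7 197.8] ang 89.94 n 3039 zmed 32.5
t 60.25 pos [529.5  86.4 307.7] jaw 76.72 zaxis [-0. -0. -1.] F [-1.1  0.3  0.2] op 1.0 q6 -1.31
shift now-axes [-0.1808, -0.6676, 0.2886] shift after-turn-axes [-0.1798, -0.6679, 0.2884] turn [-0.0008, -0.0006, -0.0026] dist 375
```

View pics/top5z.png

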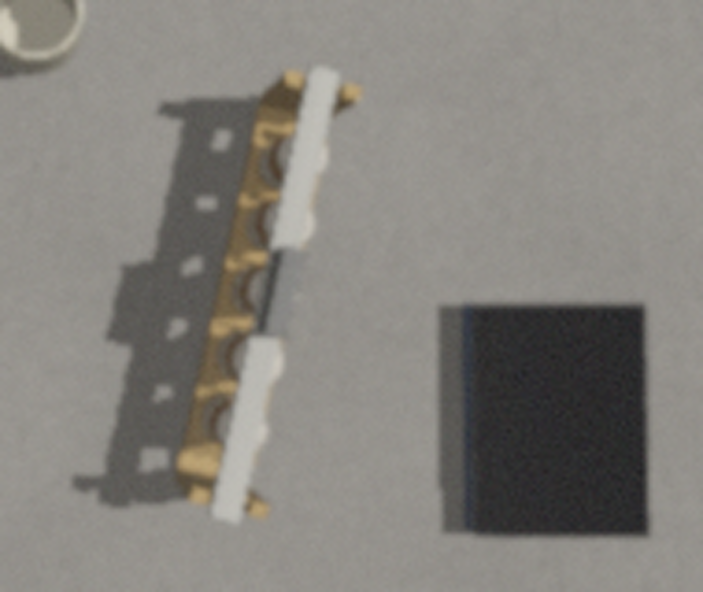

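View pics/scene5z.png

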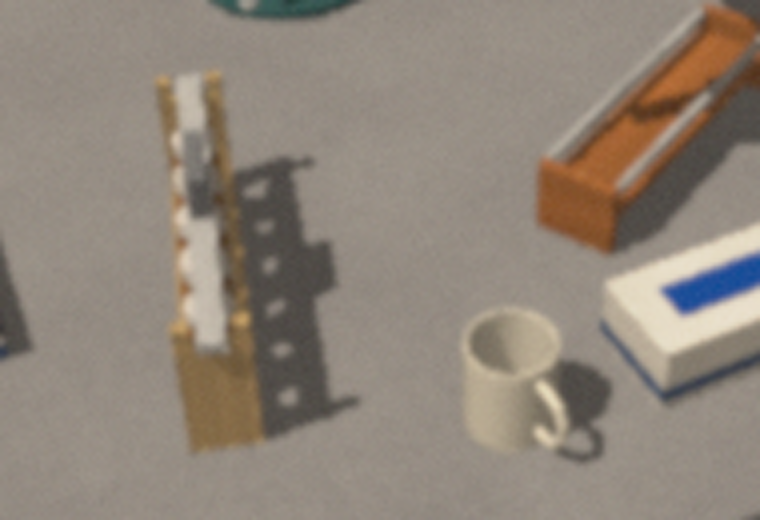

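```bash
python3 -c "
from plant import sign_off
print(sign_off())"
```

```text
the job is handed in; nothing more can be done
None
```

The carrier is ready and the job is handed in, at about 60 s of the 210 s allowed; sign-off itself gives no verdict.

**What I did:**
- I took the bar off and laid it flat beside the carrier.
- I moved all five jars upright over the rail, each into its own bay.
- The bar had slid about 30 mm along its length in the meantime, so I measured it again before picking it up.
- I then set it back in both notches and let go.

**Last checks, top camera, arm clear of the carrier:**
- **Bar height:** its top read 132.6–133.8 mm along its length, against 134 mm expected for a seated bar.
- **Bar centring:** its ends were at -184.4 and +186.0 mm from the carrier's centre, so it is centred to about 1 mm. It lies in both notches.
- **Jars:** all five look upright in their bays, and the rack is empty.
- **Bystanders:** the glove box, mug and notebooks are unmoved to within 0.3 mm.

**Disagreements:**
- The wrist camera placed the jars about 2–3 mm from where the top camera did, so I aimed between the two.
- Two early move calls were refused because I formatted them wrongly. In between, the fingers closed once on empty air above the bar, with no effect.

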